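Close down the carving bench

TASK

Close down the carving bench: hang every pair of ear defenders by its headband over the raised wooden bar, one cup on either side, and clip the spring clamp over the top edge of the upright plywood board, gripping it from both faces. When all that is in place, start the air cleaner by twisting its spring-return switch clockwise all the way to the stop and letting it spring back. Leave the bust, the mallet and the mug alone.

Things in the scene. Friction and masses are not known exactly. Their poses are not given: they have to be found in the camera images.
- ear1: ear defenders (one of up to three alike, may be absent), 0.24 kg, 152 mm over the cups, 155 mm tall, standing on the cups, headband arched above. Origin: centre of the underside; z up, y from cup to cup. Cups 62 mm along x, 76 mm tall, 78 mm free between them. Rubber crown pad on top: 30 mm along x, 56 mm along y, 137 to 155 mm up
- ear1_crown (a point): centre of the underside of the crown pad, 137 mm above the origin: the place that rests on the bar; same axes. Grip the 18 mm thick pad across x by its upper 13 mm, so that the fingertips clear the bar
- ear2: ear defenders (one of up to three alike, may be absent), 0.24 kg, 152 mm over the cups, 155 mm tall, standing on the cups, headband arched above. Origin: centre of the underside; z up, y from cup to cup. Cups 62 mm along x, 76 mm tall, 78 mm free between them. Rubber crown pad on top: 30 mm along x, 56 mm along y, 137 to 155 mm up
- ear2_crown (a point): centre of the underside of the crown pad, 137 mm above the origin: the place that rests on the bar; same axes. Grip the 18 mm thick pad across x by its upper 13 mm, so that the fingertips clear the bar
- ear3: ear defenders (one of up to three alike, may be absent), 0.24 kg, 152 mm over the cups, 155 mm tall, standing on the cups, headband arched above. Origin: centre of the underside; z up, y from cup to cup. Cups 62 mm along x, 76 mm tall, 78 mm free between them. Rubber crown pad on top: 30 mm along x, 56 mm along y, 137 to 155 mm up
- ear3_crown (a point): centre of the underside of the crown pad, 137 mm above the origin: the place that rests on the bar; same axes. Grip the 18 mm thick pad across x by its upper 13 mm, so that the fingertips clear the bar
- rail_mid (a point): middle of the wooden hanging bar: a fixed horizontal batten, 36 mm wide (x), 18 mm thick, 380 mm long along this point's y axis, between two upright end posts, its axis 150 mm and its flat top 159 mm above the bench (z up)
- rail: the same hanging rail; origin under its middle, on the bench, same axes
- clamp: black spring clamp like a big clothes peg, 96 mm tall, 36 mm wide, standing on its closed jaws, handles up. Origin under the middle between the closed jaws, on its mid-plane; z up, y the way the jaws open, x along the pivot, 50 mm up. Handle plates 34 mm wide, 64 to 96 mm up, 63 mm over all in y at their tops, lean out 0.25 rad: squeeze them in y to open the jaws
- clamp_arm_a (a joint): opening of each of the clamp's two arms (geared to open alike): 0 shut, 0.25 rad fully open, about 0.07 with the board between. Sprung shut: squeezing the handles takes 4 to 10 N. At the stop they measure about 38 mm over all, stand parallel and the jaw pads stand about 25 mm apart
- clamp_jaw_a (a point): middle of the gripping face of the pad at the lower tip of the +y arm's jaw (pad 14 mm high, 12 mm thick; 4 mm between the two when shut), 7 mm above the tip
- clamp_jaw_b (a point): the same on the jaw of the -y arm. The jaw tips carry the standing clamp and spread as it opens, so squeeze it only lightly until it is lifted clear of the bench, or it is held askew
- board_edge (a point): middle of the top edge of the upright plywood board where the clamp is kept: fixed, 10 mm thick along this point's x axis, 150 mm long along its y axis, top 100 mm above the bench, on a 70 mm wide, 16 mm high foot; z up
- board: the same upright board; origin under it, on the bench, same axes
- knob (a joint): angle of the air cleaner's spring-return start switch: 0 at rest, 1.2 rad at its stop, growing clockwise seen from above; a light spring (up to 0.1 N m) turns it back
- knob_grip (a point): grip point of that switch: a black bar 46 mm long (its x axis), 14 mm wide (y), from 65 to 90 mm above the bench, on a grey control box 100 x 110 mm and 55 mm high, upright axis; this point lies 80 mm above the bench, on the turning axis, and the axes turn with the bar
- bust: bystander: plaster bust, 126 mm tall, 72 mm across; origin under it
- mallet: bystander: wooden carver's mallet standing on its head, 150 mm tall, 64 mm across; origin under it
- mug: bystander: white mug, 95 mm tall, 80 mm across; origin under it

How it is judged:
By the outcome, as a careful person would: the job done as asked, in the order asked, and still so for the second after the job is handed in, with the robot touching nothing.
Of ear1, ear2, ear3 only 2 to 3 are there at a start; the rules pass over those that are not, and their reading is None.
At some moment in a run one of ear1, ear2, ear3 may be knocked a few centimetres aside while the robot is not near it.
It also fails if it takes over 210 s, if anything falls off the work surface, if the arm or the gripper's body presses on something with over 40 N, if the wrist force passes 120 N, or if a joint passes its speed limit or range.

ROBOT

A 6-joint arm with a two-finger parallel gripper is mounted at the origin on the work surface. World frame = base frame: x ahead of the robot, y to its left, z up, the work surface at z = 0. Lengths are in m, angles in rad, forces in N, time in s.
With the tool pointing down it reaches from about 0.325 to 0.875 m from the base axis. Payload 4.4 kg.
Tool frame: the origin (TCP) lies midway between the tips of the shut fingers; the grasp point (between the pads) lies 19 mm behind it (r.grip_depth is the distance from the TCP to the grasp point, in m); z points along the fingers, y is the direction in which the jaws open and shut (so a half turn about z gives the same grasp; the last joint's range is limited). The gripper opens to 85 mm and grips with 20 to 120 N. Pads are 22 mm wide; open, the fingers measure 114 mm over their backs; the gripper's body (76 mm by 85 mm) begins 54 mm behind the grasp point. The pads swing forward as they close: fully open they stand 13 mm farther back than shut.
Start: joints at [1.159, 0.207, 1.542, -0, 1.393, -0.15], TCP at [0.148, 0.556, 0.231] pointing down, gripper open.
Joint ranges: [-2.73, 2.73], [-0.86, 2.22], [0.23, 2.46], [-1.11, 4.25], [0.08, 2.63], [-2.82, 2.82]. Speed limits (rad/s): [2.79, 2.79, 3.14, 3.14, 3.14, 3.14].

INTERFACE

Orientations are given as a unit quaternion [x, y, z, w].
In Python, from workcell import r, imaging gives the robot as it stands.
- The arm moves only by the tool apply_moves, never from a script. Its argument "commands" is text: rows parted by semicolons, each of 5 numbers parted by spaces: the opening, from -1 (shut) to 1 (fully open), so that 0 is half open, then the shift along the tool's x, y, z in cm, then the turn about the tool's z in degrees. In form: grip x y z turn; .... A call has exactly 5 rows; each row is the pose to reach, as a shift and turn from the pose commanded when the call began, along the tool's axes at that moment; what a row does not reach only later rows make up. A row lasts 1/8 s, in which the tool goes at most 62.5 mm and 10.7 degrees, less where a joint would pass 70% of its speed; a pose out of reach is approached as far as the arm can. A call with a gripper value outside its range is refused whole. The fingers move at their own pace and stop on an object; the grip force is fixed at half the most. Time passes only in rows, so rows that repeat a pose let the fingers close, or fill a call up. It gives the time, the measured TCP pose, the force and the opening at its end, in the units of the state.
- r.observe(): the state, without advancing time (a new reading comes with each control period).
- imaging.grab_frame(name): name is "scene" or "top"; returns the picture (480x640x3 uint8, blue, green, red); there is no depth.
- imaging.camera_model(name): a dict with "K" (3x3 intrinsics, pixels), "extrinsics" (4x4, takes a point from camera to world coordinates). Camera axes: x right, y down, z forward; pixel columns grow to the right and rows downward; lengths in m; the calibration is good to about 2 mm. A picture is of the moment at which its call begins. camera_model takes no time and is no camera call.
- r.hand_in(): hands the job in, once; it reports no verdict.
The state is a dict: "clock": time; "q": joint angles; "joint_vel": joint speeds; "effort": joint torques, N m; "eef_pos": TCP position; "eef_rot": TCP orientation; "force": force on the tool from outside, world axes, zero at the start; "wrist_torque": the same for the moment, N m; "finger_gap": finger opening in m.
Only numpy, scipy, OpenCV 4.12 (cv2) and the standard library are available. Lean on these libraries where they do the work, as an engineer would, in place of code of your own. Each camera call takes 0.05 s, during which the arm holds its last target.

## Working session

There is one attempt and no reset: what is moved stays moved. The work goes in short steps, Python scripts to look and compute and a tool call to move; the robot and the scene stay as the last step left them, time stands still between calls to the robot, and variables do not carry over. Pictures are saved under pics/ and viewed, and the job is handed in when it is done.

Besides the shell and the picture viewer there is one more tool, called after "Emit:" by a JSON object that holds its "op" and its "data". apply_moves: Moves the arm, as the interface text tells. Its arguments: {"type":"object","properties":{"commands":{"type":"string"}},"required":["commands"]}

```bash
ls; mkdir -p pics; python3 - <<'E'
from workcell import r, imaging
import cv2
for n in("scene","top"):
    cv2.imwrite(f"pics/{n}0.png",imaging.grab_frame(n)); m=imaging.camera_model(n); print(n,m["K"],m["extrinsics"])
print(r.observe())
E
```

```text
pics
scene [[493.81696101   0.         320.21373375]
 [  0.         493.81696101 235.56505856]
 [  0.           0.           1.        ]] [[ 0.35887662  0.63293013 -0.68600803  1.25399624]
 [ 0.93321245 -0.25744194  0.25067544 -0.31526032]
 [-0.01794719 -0.73015279 -0.68304817  0.76059198]
 [ 0.          0.          0.          1.        ]]
top [[446.34803611   0.         314.99641795]
 [  0.         446.34803611 241.02950749]
 [  0.           0.           1.        ]] [[ 0.05214045 -0.96961416  0.23901833  0.43218741]
 [-0.9986301  -0.0495715   0.01675098 -0.10013839]
 [-0.00439349 -0.2395643  -0.97087056  0.92805351]
 [ 0.          0.          0.          1.        ]]
{'clock': 0.1, 'q': array([ 1.15948691e+00,  2.07377258e-01,  1.54285052e+00,  1.01179108e-07,
        1.39354688e+00, -1.50492399e-01]), 'joint_vel': array([ 2.43581420e-03, -4.19482451e-03, -3.62559275e-03, -8.59907248e-05,
        3.12190148e-04,  2.12380483e-03]), 'effort': array([-8.73134013e-04, -3.84094512e+01, -2.92549038e+01, -1.86147199e-04,
        4.85261553e-03,  6.58936116e-06]), 'eef_pos': array([0.1479922 , 0.55488724, 0.2301991 ]), 'eef_rot': array([ 1.30039126e-01,  9.91508263e-01, -1.04822558e-03, -3.02496327e-04]), 'force': array([ 0.39430146, -0.23459389, -0.25449368]), 'wrist_torque': array([ 0.01444038, -0.01201455, -0.01592695]), 'finger_gap': 0.08546937175886414}
```

View pics/scene0.png

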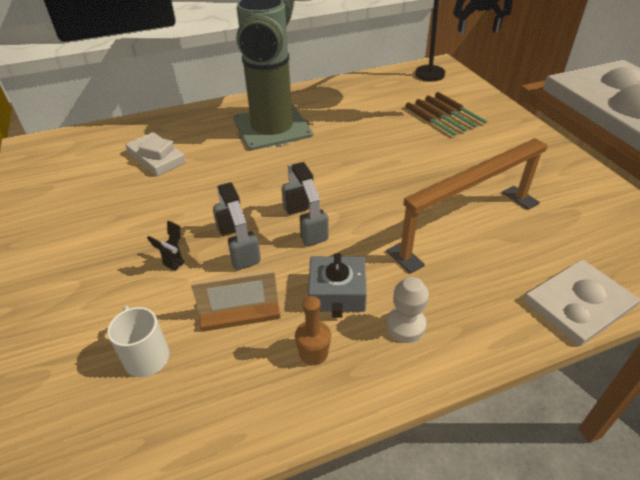

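View pics/top0.png

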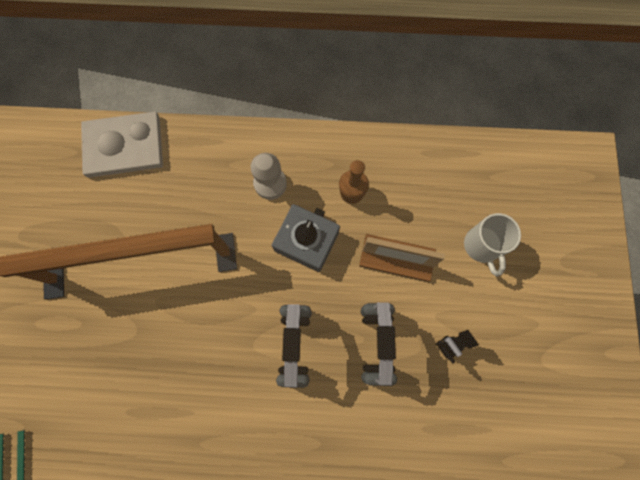

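Two ear defenders: in the top view the crowns are near (291,345) and (386,342). The clamp is near (457,345), the board at (398,258), the knob at (307,233), the bar runs from (0,265) to (213,236). The third pair is absent. I'll zoom in next.

```bash
cat > h.py <<'E'
import numpy as np, cv2
from workcell import r, imaging
def P(n,u,v,z):
    m=imaging.camera_model(n);K=np.array(m["K"]);T=np.array(m["extrinsics"])
    d=T[:3,:3]@np.linalg.inv(K)@[u,v,1.];o=T[:3,3];return o+d*(z-o[2])/d[2]
def proj(n,p):
    m=imaging.camera_model(n);K=np.array(m["K"]);T=np.array(m["extrinsics"])
    c=K@(T[:3,:3].T@(np.array(p)-T[:3,3]));return c[:2]/c[2]
def ray(n,u,v):
    m=imaging.camera_model(n);K=np.array(m["K"]);T=np.array(m["extrinsics"])
    d=T[:3,:3]@np.linalg.inv(K)@[u,v,1.];return T[:3,3],d/np.linalg.norm(d)
def tri(a,b): # top uv, scene uv
    (o1,d1),(o2,d2)=ray("top",*a),ray("scene",*b)
    s=np.linalg.lstsq(np.c_[d1,-d2],o2-o1,rcond=None)[0]
    p,q=o1+s[0]*d1,o2+s[1]*d2;return (p+q)/2,np.linalg.norm(p-q)
def crop(src,x,y,w,h,s,out):
    cv2.imwrite(out,cv2.resize(cv2.imread(src)[y:y+h,x:x+w],None,fx=s,fy=s,interpolation=cv2.INTER_CUBIC))
E
python3 - <<'E'
from h import *
crop("pics/top0.png",270,290,130,100,6,"pics/c1.png")
crop("pics/top0.png",350,220,130,150,4,"pics/c2.png")
crop("pics/top0.png",0,200,250,110,3.2,"pics/c3.png")
crop("pics/top0.png",265,195,80,80,7,"pics/c4.png")
crop("pics/scene0.png",140,150,190,130,4,"pics/c5.png")
E
```

```text
(no output)
```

View pics/c1.png

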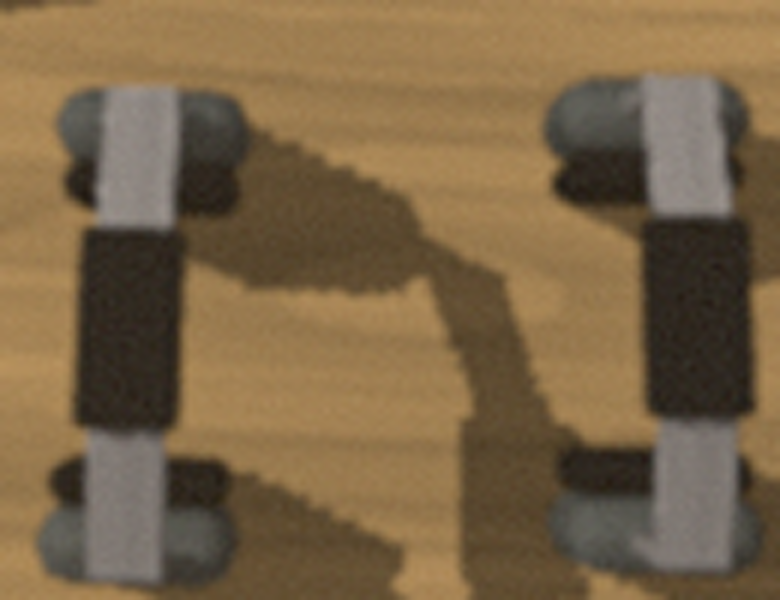

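View pics/c2.png

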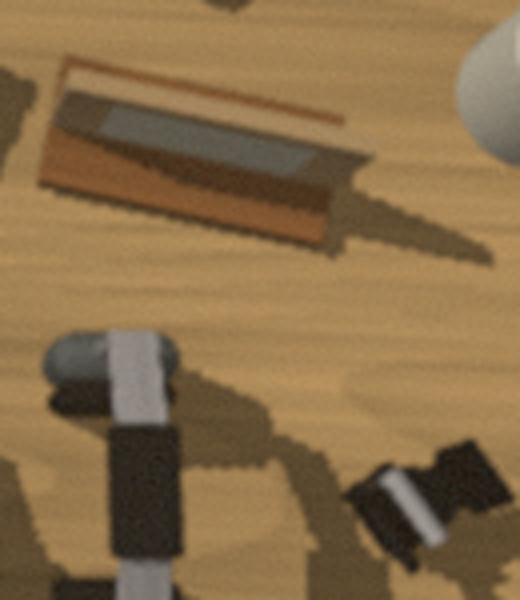

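View pics/c3.png

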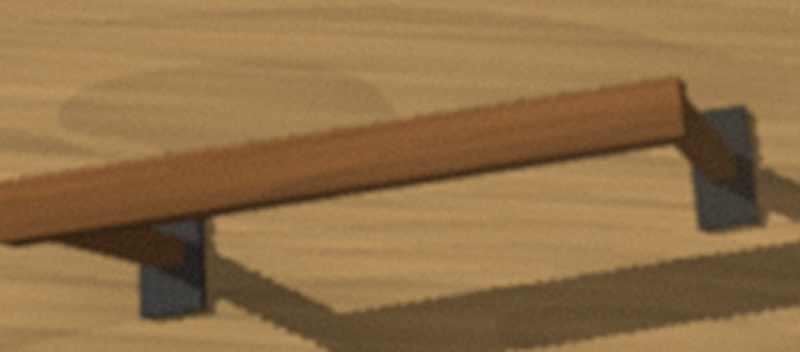

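View pics/c4.png

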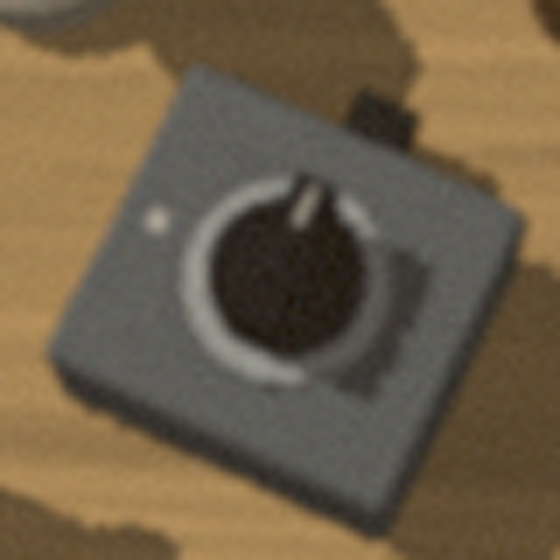

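View pics/c5.png

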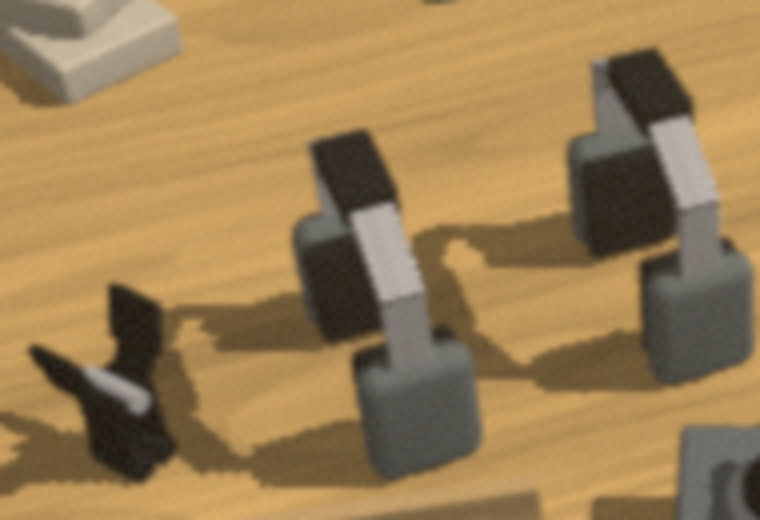

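```bash
python3 - <<'E'
from h import *
crop("pics/scene0.png",380,130,180,150,4.4,"pics/c6.png")
crop("pics/scene0.png",140,210,160,130,5,"pics/c7.png")
crop("pics/scene0.png",290,240,100,100,6,"pics/c8.png")
E
```

```text
(no output)
```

View pics/c6.png

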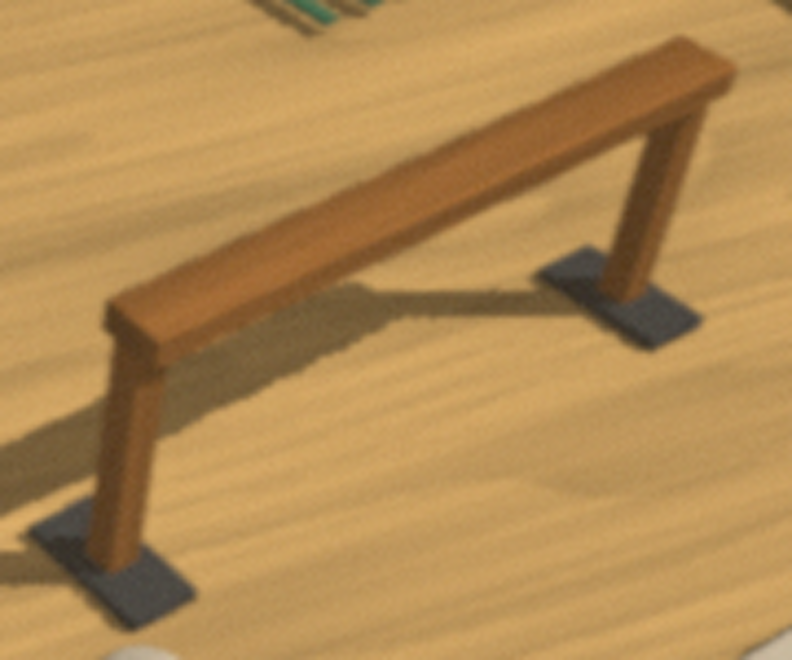

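View pics/c7.png

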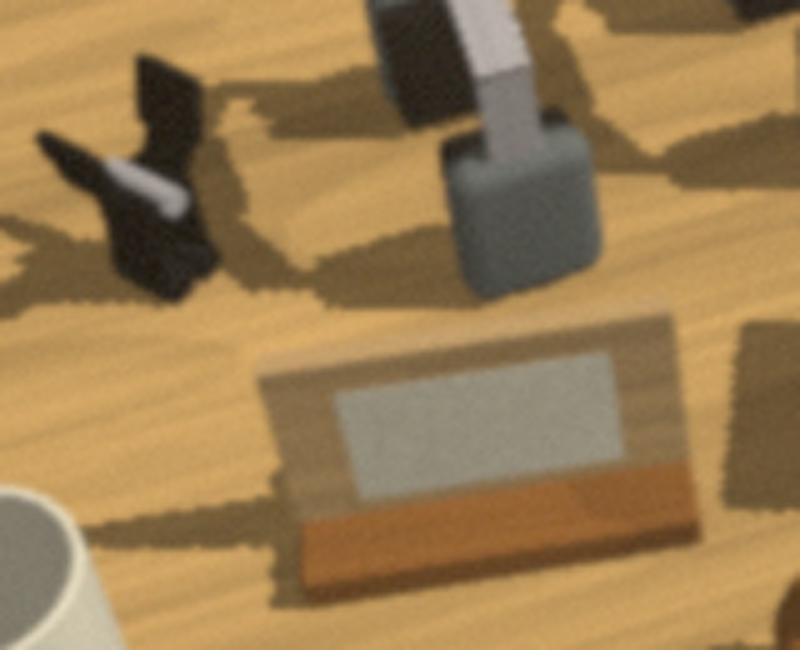

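View pics/c8.png

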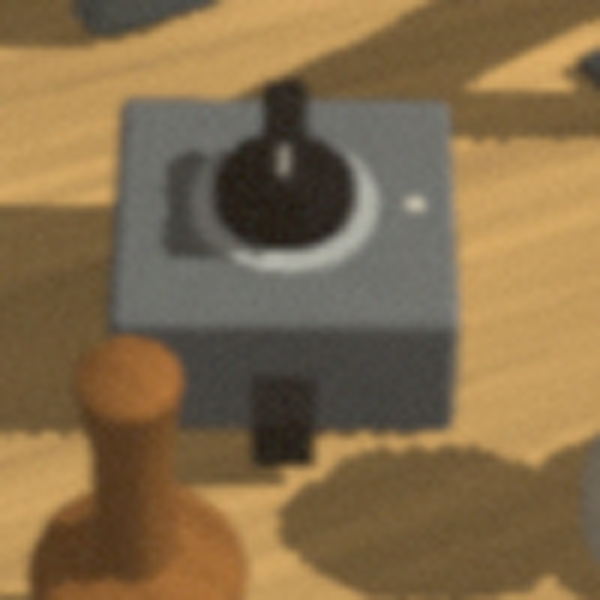

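```bash
python3 - <<'E'
from h import *
np.set_printoptions(precision=4,suppress=True)
T=lambda c,o,s:np.array(c)/s+o
def quad(n,cs,o,s,z,name):
    p=np.array([P(n,*T(c,o,s),z) for c in cs]);print(name,"c",p.mean(0));print(p[:,:2])
    return p
quad("top",[(82,230),(185,232),(178,430),(75,427)],(270,290),6,.155,"earA")
quad("top",[(642,218),(748,218),(753,413),(647,415)],(270,290),6,.155,"earB")
quad("scene",[(608,62),(657,50),(692,112),(650,125)],(140,150),4,.155,"earA s")
quad("scene",[(310,145),(365,132),(397,195),(350,208)],(140,150),4,.155,"earB s")
q=quad("top",[(682,80),(686,135),(12,242),(0,183)],(0,200),3.2,.159,"rail t")
q=quad("scene",[(110,303),(158,347),(735,70),(682,37)],(380,130),4.4,.159,"rail s")
q=quad("top",[(72,92),(374,155),(368,165),(66,100)],(350,220),4,.100,"board front edges t")
q=quad("scene",[(258,375),(672,312),(665,298),(300,352)],(140,210),5,.100,"board s")
q=quad("top",[(40,185),(322,245)],(350,220),4,.0,"foot back bottom")
q=quad("scene",[(310,605),(702,543)],(140,210),5,.0,"foot s front bottom")
q=quad("top",[(195,65),(520,220),(50,360)],(265,195),7,.055,"box t")
print("box centre",(q[1]+q[2])/2)
print("ring",P("top",*T((281,280),(265,195),7),.057),P("scene",*T((292,200),(290,240),6),.057))
print("tip",tri(T((314,180),(265,195),7),T((285,85),(290,240),6)), P("top",*T((314,180),(265,195),7),.09))
print("mark",tri(T((308,207),(265,195),7),T((285,160),(290,240),6)))
# clamp: pivot ends
print("pivot A",tri(T((388,475),(350,220),4),T((115,165),(140,210),5)))
print("pivot B",tri(T((437,540),(350,220),4),T((175,208),(140,210),5)))
E
```

```text
earA c [ 0.4403 -0.0569  0.155 ]
[[ 0.4669 -0.0415]
 [ 0.4679 -0.0707]
 [ 0.4136 -0.072 ]
 [ 0.413  -0.0433]]
earB c [ 0.4524 -0.2161  0.155 ]
[[ 0.4785 -0.2   ]
 [ 0.4801 -0.23  ]
 [ 0.4266 -0.2319]
 [ 0.4245 -0.2024]]
earA s c [ 0.45   -0.0565  0.155 ]
[[ 0.4203 -0.0704]
 [ 0.4198 -0.0426]
 [ 0.4788 -0.0447]
 [ 0.481  -0.0683]]
earB s c [ 0.4596 -0.2165  0.155 ]
[[ 0.4312 -0.2331]
 [ 0.4312 -0.2047]
 [ 0.4874 -0.2021]
 [ 0.4885 -0.2259]]
rail t c [0.5869 0.277  0.159 ]
[[0.6418 0.097 ]
 [0.6103 0.0914]
 [0.5316 0.4529]
 [0.5638 0.4667]]
rail s c [0.5918 0.2805 0.159 ]
[[0.6147 0.0942]
 [0.649  0.0989]
 [0.5691 0.4665]
 [0.5345 0.4623]]
board front edges t c [ 0.6234 -0.2572  0.1   ]
[[ 0.6373 -0.187 ]
 [ 0.614  -0.3302]
 [ 0.609  -0.3273]
 [ 0.6333 -0.1843]]
board s c [ 0.6343 -0.2543  0.1   ]
[[ 0.6245 -0.3312]
 [ 0.6506 -0.1852]
 [ 0.643  -0.1855]
 [ 0.6192 -0.3152]]
foot back bottom c [ 0.5986 -0.256   0.    ]
[[ 0.6107 -0.1819]
 [ 0.5864 -0.33  ]]
foot s front bottom c [ 0.665  -0.2632  0.    ]
[[ 0.6514 -0.3361]
 [ 0.6786 -0.1903]]
box t c [ 0.6781 -0.056   0.055 ]
[[ 0.7225 -0.0355]
 [ 0.6801 -0.1327]
 [ 0.6316  0.0003]]
box centre [ 0.6559 -0.0662  0.055 ]
ring [ 0.6581 -0.0646  0.057 ] [ 0.6602 -0.0623  0.057 ]
tip (array([ 0.6702, -0.0721,  0.122 ]), np.float64(0.005095208567240536)) [ 0.6789 -0.0735  0.09  ]
mark (array([ 0.6714, -0.071 ,  0.0899]), np.float64(0.002602999285615053))
pivot A (array([ 0.4657, -0.3545,  0.0697]), np.float64(0.023198575180052267))
pivot B (array([ 0.4426, -0.3624,  0.0294]), np.float64(0.02899261912792465))
```

```bash
cat >> h.py <<'E'
from scipy.spatial.transform import Rotation as R
def go(x,y,z,jaw):
    """jaw: world yaw deg of jaw (tool y) direction; prints move in tool axes"""
    s=r.observe();M=R.from_quat(s["eef_rot"]).as_matrix();p=np.array(s["eef_pos"])
    d=M.T@(np.array([x,y,z])-p)*100
    cur=np.degrees(np.arctan2(M[1,1],M[0,1]))
    t=-((jaw-cur+90)%180-90)
    print("clk %.2f pos %s jaw %.1f gap %.4f F %s q6 %.2f"%(s["clock"],np.round(p,4),cur,s["finger_gap"],np.round(s["force"],1),s["q"][5]))
    print("  toolx",np.round(M[:,0],3),"MOVE %.2f %.2f %.2f turn %.1f"%(*d,t))
E
python3 - <<'E'
from h import *
go(.443,-.057,.25,91)
E
```

```text
clk 0.10 pos [0.148  0.5549 0.2302] jaw 75.1 gap 0.0855 F [ 0.4 -0.2 -0.3] q6 -0.15
  toolx [-0.966  0.258  0.   ] MOVE -44.28 -51.52 -1.88 turn -15.9
```

Emit:
{"op": "apply_moves", "data": {"commands": "1 -3.5 -4 0 -3; 1 -7 -8 -0.5 -6; 1 -10.5 -12 -1 -9; 1 -14 -16 -1.5 -12; 1 -17.5 -20 -2 -16"}}

```text
clock: 0.72
eef_pos: [0.266, 0.3155, 0.251]
eef_rot: [-0.011, 1.0, -0.0, -0.0]
force: [0.8, -0.1, 0.0]
finger_gap: 0.0852
```

```bash
python3 - <<'E'
from h import *
go(.443,-.057,.25,91)
E
```

```text
clk 0.72 pos [0.266  0.3155 0.251 ] jaw 91.2 gap 0.0852 F [ 0.8 -0.1  0. ] q6 -0.93
  toolx [-1.    -0.021  0.   ] MOVE -16.91 -37.61 0.12 turn 0.2
```

Emit:
{"op": "apply_moves", "data": {"commands": "1 -2 -4.5 0 0; 1 -4 -9 0 0; 1 -6 -13.5 0 0; 1 -8 -18 0 0; 1 -10 -22.5 0 0"}}

```text
clock: 1.35
eef_pos: [0.3701, 0.0926, 0.2511]
eef_rot: [-0.009, 1.0, 0.0, 0.0]
force: [0.1, 0.3, -0.7]
finger_gap: 0.0853
```

```bash
python3 - <<'E'
from h import *
go(.443,-.057,.22,91)
E
```

```text
clk 1.35 pos [0.3701 0.0926 0.2511] jaw 91.1 gap 0.0853 F [ 0.1  0.3 -0.7] q6 -1.57
  toolx [-1.    -0.018 -0.   ] MOVE -7.02 -15.09 3.10 turn 0.1
```

Emit:
{"op": "apply_moves", "data": {"commands": "1 -2 -4 1 0; 1 -4 -8 2 0; 1 -6 -12 3 0; 1 -7 -15 3 0; 1 -7 -15 3 0"}}

```text
clock: 1.98
eef_pos: [0.4428, -0.0562, 0.2207]
eef_rot: [-0.008, 1.0, 0.0, -0.001]
force: [0.3, 0.4, 0.4]
finger_gap: 0.0856
```

```bash
python3 - <<'E'
from h import *
for n in("scene","top"): cv2.imwrite(f"pics/{n}1.png",imaging.grab_frame(n))
crop("pics/scene1.png",200,60,200,200,3,"pics/d1.png")
crop("pics/top1.png",240,270,180,140,4,"pics/d2.png")
go(.443,-.057,.141,91)
E
```

```text
clk 2.08 pos [ 0.4421 -0.0543  0.2208] jaw 91.0 gap 0.0858 F [ 0.  -0.2  0.7] q6 -1.91
  toolx [-1.    -0.018  0.001] MOVE -0.09 -0.28 7.98 turn 0.0
```

View pics/d1.png

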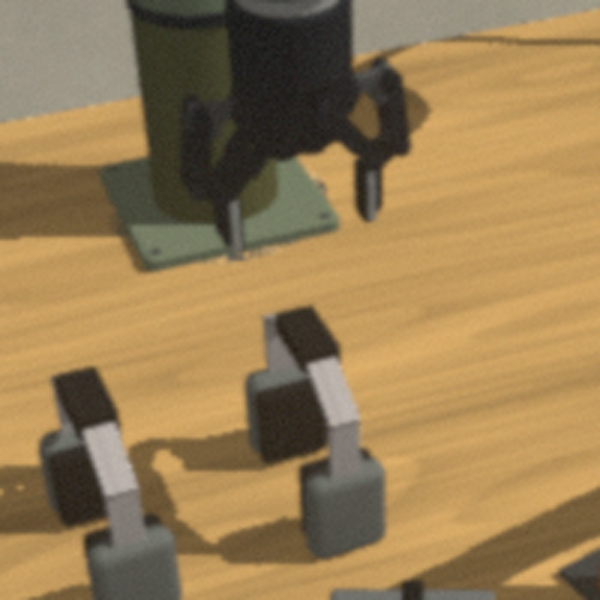

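View pics/d2.png

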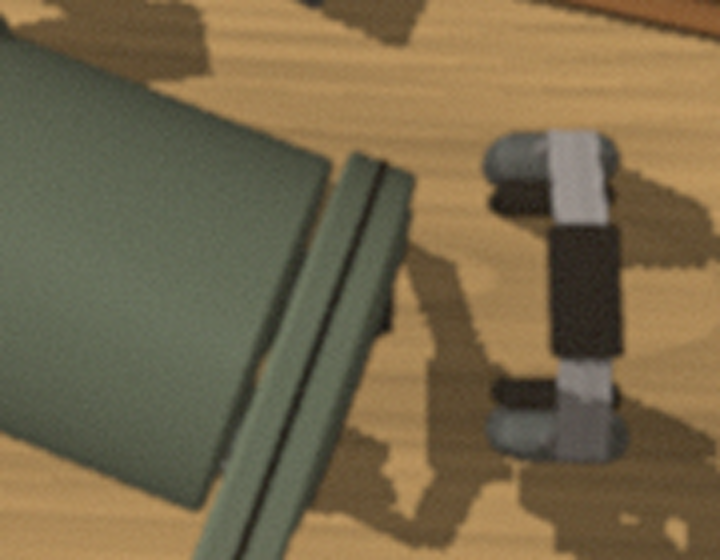

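Emit:
{"op": "apply_moves", "data": {"commands": "1 -0.1 -0.3 2.5 0; 1 -0.1 -0.3 5 0; 1 -0.1 -0.3 7 0; 1 -0.1 -0.3 8 0; 1 -0.1 -0.3 8 0"}}

```text
clock: 2.7
eef_pos: [0.4431, -0.0567, 0.1409]
eef_rot: [-0.01, 1.0, 0.0, -0.001]
force: [0.1, 0.1, -0.3]
finger_gap: 0.0851
```

Emit:
{"op": "apply_moves", "data": {"commands": "-1 0 0 0 0; -1 0 0 0 0; -1 0 0 0 0; -1 0 0 0 0; -1 0 0 0 0"}}

```text
clock: 3.32
eef_pos: [0.4444, -0.0576, 0.1421]
eef_rot: [-0.009, 1.0, 0.0, 0.001]
force: [-0.8, 0.8, 6.2]
finger_gap: 0.0286
```

```bash
python3 - <<'E'
from h import *
for n in("scene",): cv2.imwrite(f"pics/{n}2.png",imaging.grab_frame(n))
crop("pics/scene2.png",230,60,150,200,3,"pics/d3.png")
go(.443,-.057,.34,91)
E
```

```text
clk 3.38 pos [ 0.4444 -0.0576  0.1421] jaw 91.0 gap 0.0283 F [0.2 1.6 5.2] q6 -1.91
  toolx [-1.    -0.018 -0.002] MOVE 0.11 0.06 -19.79 turn 0.0
```

View pics/d3.png

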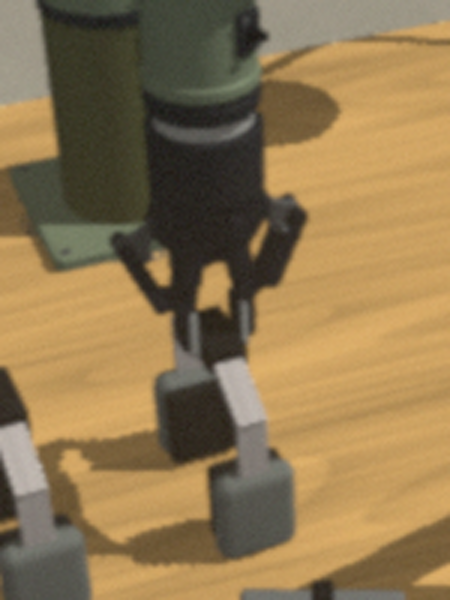

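Pad gripped (28 mm); lift.

Emit:
{"op": "apply_moves", "data": {"commands": "-1 0 0 -2 0; -1 0 0 -6 0; -1 0 0 -11 0; -1 0 0 -16 0; -1 0 0 -20 0"}}

```text
clock: 4.0
eef_pos: [0.4435, -0.0578, 0.3424]
eef_rot: [-0.009, 1.0, -0.0, -0.0]
force: [0.2, -0.4, -2.2]
finger_gap: 0.0285
```

```bash
python3 - <<'E'
from h import *
c=np.array([.590,.280]);u=np.array([-.21,.978])
print(c+.07*u,c-.07*u)
go(*(c+.07*u),.345,102)
E
```

```text
[0.5753  0.34846] [0.6047  0.21154]
clk 4.00 pos [ 0.4435 -0.0578  0.3424] jaw 91.0 gap 0.0285 F [ 0.2 -0.4 -2.2] q6 -1.91
  toolx [-1.    -0.018  0.   ] MOVE -13.92 40.38 -0.29 turn -11.0
```

Emit:
{"op": "apply_moves", "data": {"commands": "-1 -1 2 0 -1; -1 -2 6 -0.2 -3; -1 -4 11 -0.3 -5; -1 -6 16 -0.3 -7; -1 -8 21 -0.3 -9"}}

```text
clock: 4.62
eef_pos: [0.5198, 0.1551, 0.3429]
eef_rot: [-0.088, 0.996, -0.0, -0.001]
force: [0.6, -1.7, -1.2]
finger_gap: 0.0282
```

Emit:
{"op": "apply_moves", "data": {"commands": "-1 -2 5 0 -1; -1 -3.5 10 0 -2; -1 -5 15 0 -2; -1 -6 19 0 -2; -1 -6 19.3 0 -2"}}

```text
clock: 5.25
eef_pos: [0.5442, 0.3567, 0.3416]
eef_rot: [-0.107, 0.994, -0.0, -0.002]
force: [0.0, -1.5, -2.3]
finger_gap: 0.0285
```

```bash
python3 - <<'E'
from h import *
for n in("scene","top"): cv2.imwrite(f"pics/{n}3.png",imaging.grab_frame(n))
go(.5753,.3485,.345,102)
E
```

```text
clk 5.35 pos [0.5447 0.3542 0.3424] jaw 102.1 gap 0.0284 F [ 0.   0.2 -1.4] q6 -1.34
  toolx [-0.978 -0.21   0.003] MOVE -2.87 -1.20 -0.26 turn 0.1
```

View pics/scene3.png

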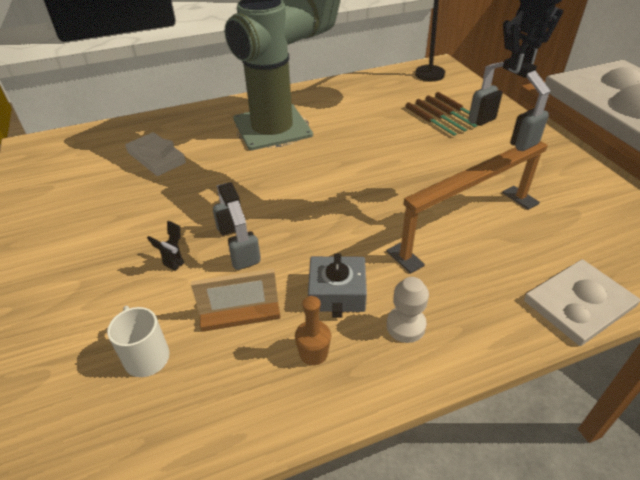

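View pics/top3.png

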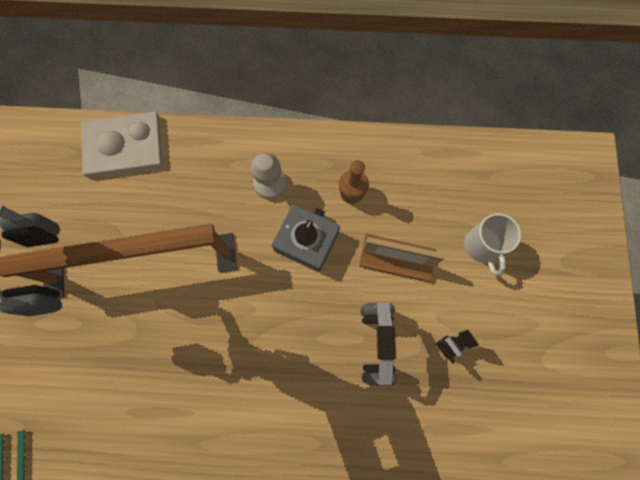

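The headband is held square over the bar, cups on both sides at (30,228) and (30,300) in the top view. I'll centre it and lower.

Emit:
{"op": "apply_moves", "data": {"commands": "-1 -1 -0.5 0 0; -1 -2 -1 0 0; -1 -2.9 -1.2 0 0; -1 -2.9 -1.2 2 0; -1 -2.9 -1.2 5 0"}}

```text
clock: 5.98
eef_pos: [0.5779, 0.3484, 0.2955]
eef_rot: [-0.104, 0.995, 0.001, 0.002]
force: [0.2, 0.0, -2.0]
finger_gap: 0.0281
```

Emit:
{"op": "apply_moves", "data": {"commands": "-1 0 0 3 0; -1 0 0 6 0; -1 0 0 9 0; -1 0 0 11 0; -1 0 0 11.3 0"}}

```text
clock: 6.6
eef_pos: [0.5754, 0.3479, 0.1792]
eef_rot: [-0.105, 0.994, -0.001, -0.002]
force: [-0.2, 0.3, -1.2]
finger_gap: 0.0285
```

```bash
python3 - <<'E'
from h import *
for n in("scene","top"): cv2.imwrite(f"pics/{n}4.png",imaging.grab_frame(n))
crop("pics/scene4.png",380,30,200,180,4,"pics/e1.png")
crop("pics/top4.png",0,160,180,160,4,"pics/e2.png")
go(.5753,.3485,.165,102)
E
```

```text
clk 6.70 pos [0.5766 0.3487 0.1817] jaw 102.0 gap 0.0283 F [-0.1  0.3 -1.2] q6 -1.37
  toolx [-0.978 -0.209 -0.001] MOVE 0.14 0.01 1.67 turn 0.0
```

View pics/e1.png

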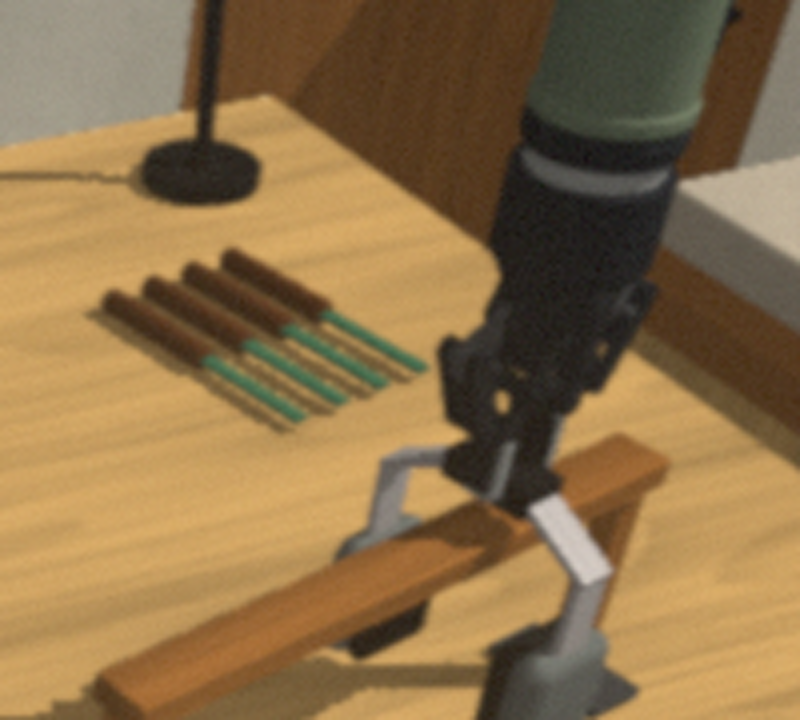

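View pics/e2.png

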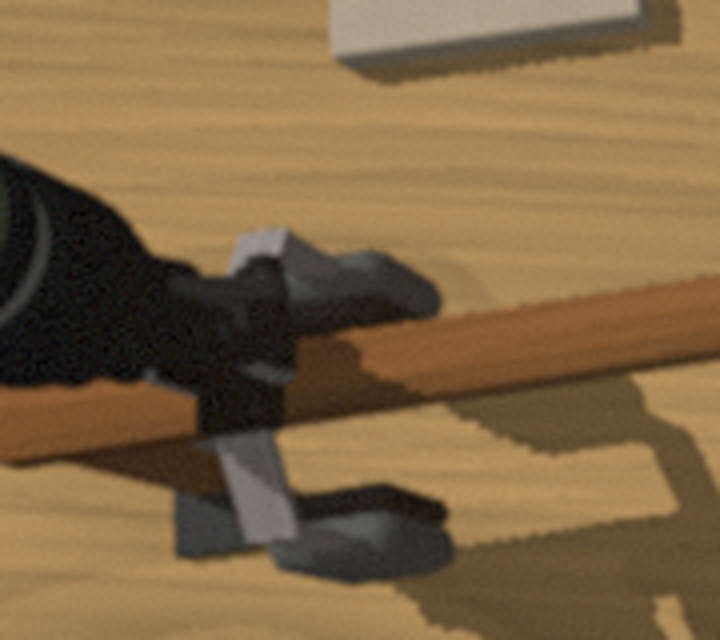

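Emit:
{"op": "apply_moves", "data": {"commands": "-1 0.1 0 0.5 0; -1 0.1 0 1 0; -1 0.1 0 1.4 0; -1 0.1 0 1.6 0; -1 0.1 0 1.6 0"}}

```text
clock: 7.32
eef_pos: [0.5749, 0.3485, 0.165]
eef_rot: [-0.105, 0.994, -0.0, -0.0]
force: [0.5, 0.1, -1.5]
finger_gap: 0.0283
```

```bash
python3 - <<'E'
from h import *
go(.5753,.3485,.165,102)
E
```

```text
clk 7.33 pos [0.5749 0.3485 0.165 ] jaw 102.1 gap 0.0283 F [ 0.5  0.1 -1.5] q6 -1.37
  toolx [-0.978 -0.209  0.001] MOVE -0.04 -0.00 -0.00 turn 0.1
```

No contact yet; a touch lower.

Emit:
{"op": "apply_moves", "data": {"commands": "-1 0 0 0.1 0; -1 0 0 0.2 0; -1 0 0 0.3 0; -1 0 0 0.3 0; -1 0 0 0.3 0"}}

```text
clock: 7.95
eef_pos: [0.5753, 0.3486, 0.164]
eef_rot: [-0.105, 0.994, 0.0, 0.001]
force: [-2.5, -0.1, 5.4]
finger_gap: 0.0286
```

Emit:
{"op": "apply_moves", "data": {"commands": "0 0 0 0.2 0; 0.3 0 0 0.2 0; 0.3 0 0 0.2 0; 0.3 0 0 0 0; 0.3 0 0 -2 0"}}

```text
clock: 8.57
eef_pos: [0.5738, 0.3479, 0.1808]
eef_rot: [-0.105, 0.994, -0.001, -0.002]
force: [1.0, -0.0, -0.1]
finger_gap: 0.0558
```

Emit:
{"op": "apply_moves", "data": {"commands": "0.5 0 0 -2 0; 1 0 0 -5 0; 1 0 0 -8 0; 1 2 -4 -9 0; 1 3 -7 -10 0"}}

```text
clock: 9.2
eef_pos: [0.5606, 0.2731, 0.2856]
eef_rot: [-0.105, 0.994, 0.0, 0.002]
force: [-0.5, 0.3, 1.2]
finger_gap: 0.0857
```

```bash
python3 - <<'E'
from h import *
for n in("scene","top"): cv2.imwrite(f"pics/{n}5.png",imaging.grab_frame(n))
crop("pics/scene5.png",380,30,200,180,4,"pics/e3.png")
go(.4545,-.216,.25,93.5)
E
```

```text
clk 9.30 pos [0.5617 0.2716 0.2867] jaw 101.9 gap 0.0854 F [0.1 0.9 0.4] q6 -1.47
  toolx [-0.979 -0.206 -0.006] MOVE 20.56 -45.51 3.57 turn 8.4
```

View pics/e3.png

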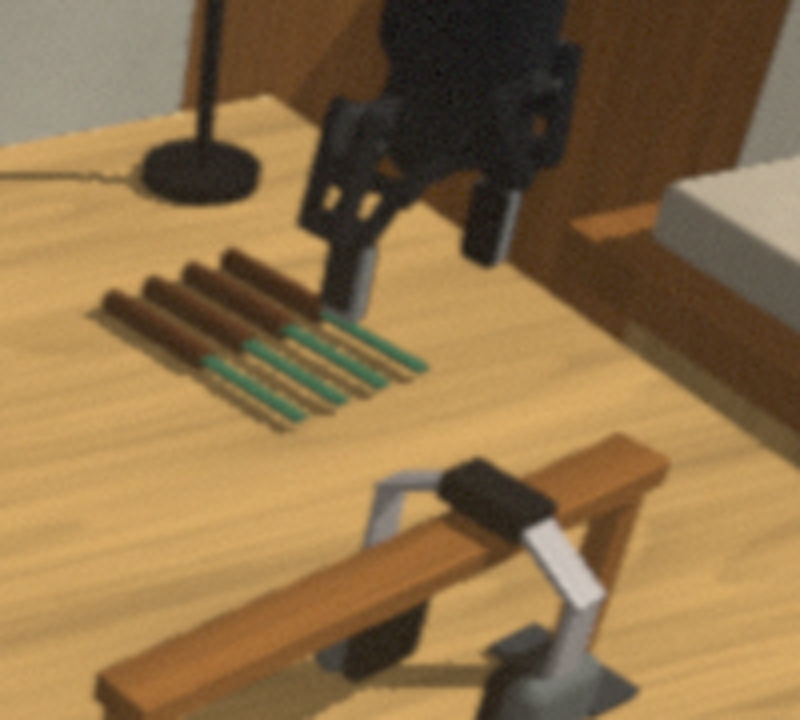

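View pics/top5.png

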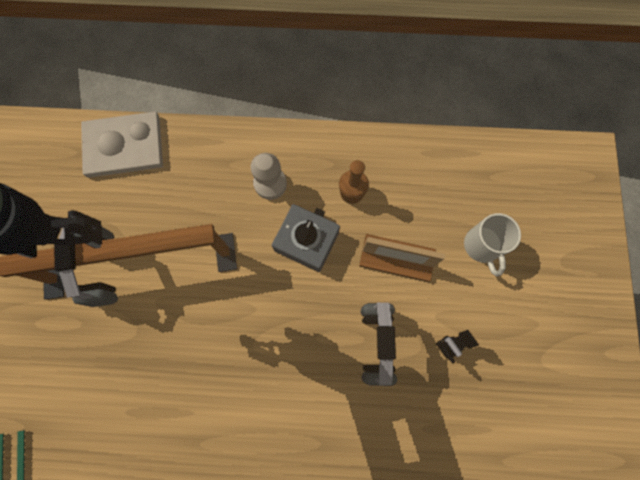

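The first pair hangs on the bar. The second is still at (386,342) in the top view, so I'll go there.

Emit:
{"op": "apply_moves", "data": {"commands": "1 2 -4.5 0.5 1; 1 4 -9 1 2; 1 6 -13.5 1.5 4; 1 8 -18 2 6; 1 10.3 -23 2.5 8.4"}}

```text
clock: 9.93
eef_pos: [0.5082, 0.0266, 0.2587]
eef_rot: [-0.032, 0.999, 0.0, 0.002]
force: [1.5, -0.2, 0.5]
finger_gap: 0.0857
```

```bash
python3 - <<'E'
from h import *
go(.4545,-.216,.23,93.5)
E
```

```text
clk 9.93 pos [0.5082 0.0266 0.2587] jaw 93.7 gap 0.0857 F [ 1.5 -0.2  0.5] q6 -1.75
  toolx [-0.998 -0.064 -0.003] MOVE 6.92 -23.87 2.85 turn 0.2
```

Emit:
{"op": "apply_moves", "data": {"commands": "1 1.5 -5 0.5 0; 1 3 -10 1 0; 1 4.5 -15 2 0; 1 6 -20 2.5 0; 1 6.9 -23.9 2.8 0"}}

```text
clock: 10.55
eef_pos: [0.4544, -0.2174, 0.2304]
eef_rot: [-0.031, 1.0, -0.0, 0.001]
force: [-0.3, -0.5, -1.0]
finger_gap: 0.0854
```

```bash
python3 - <<'E'
from h import *
for n in("scene","top"): cv2.imwrite(f"pics/{n}6.png",imaging.grab_frame(n))
crop("pics/scene6.png",140,60,200,220,3,"pics/f1.png")
crop("pics/top6.png",300,220,200,180,4,"pics/f2.png")
go(.4545,-.216,.141,93.5)
E
```

```text
clk 10.65 pos [ 0.4543 -0.219   0.2303] jaw 93.4 gap 0.0854 F [ 0.3  1.  -1. ] q6 -2.25
  toolx [-0.998 -0.059 -0.001] MOVE -0.03 0.32 8.93 turn -0.1
```

View pics/f1.png

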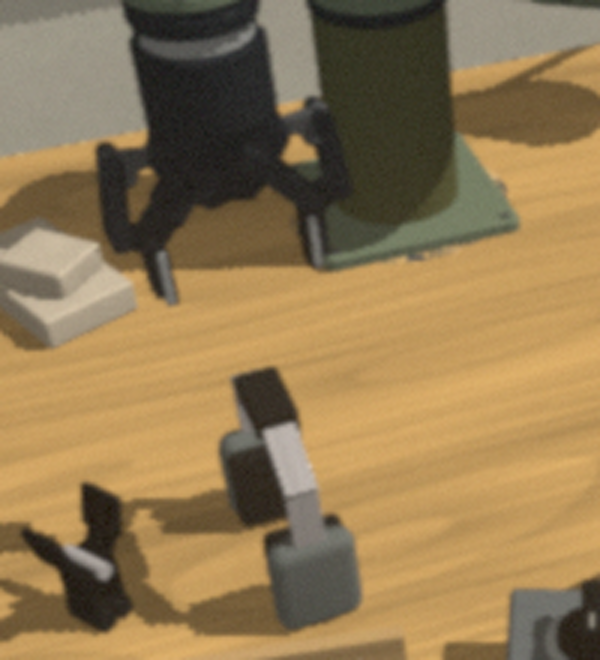

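View pics/f2.png

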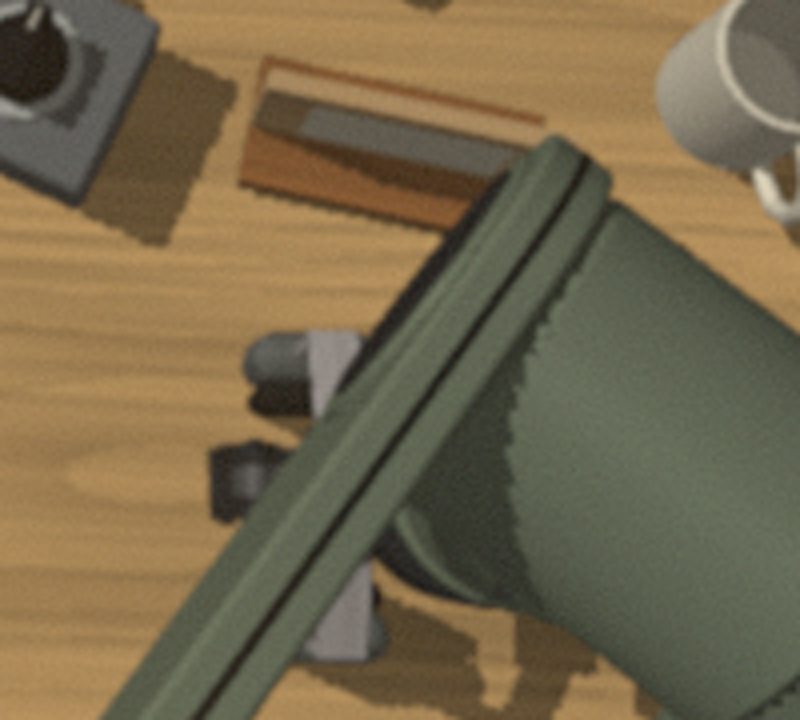

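Emit:
{"op": "apply_moves", "data": {"commands": "1 0 0.2 2.5 0; 1 0 0.3 5 0; 1 0 0.3 7.5 0; 1 0 0.3 8.9 0; 1 0 0.3 8.9 0"}}

```text
clock: 11.28
eef_pos: [0.4539, -0.2117, 0.1398]
eef_rot: [-0.032, 0.999, 0.001, -0.001]
force: [0.4, 0.3, -0.0]
finger_gap: 0.0853
```

Emit:
{"op": "apply_moves", "data": {"commands": "-1 0 0 0 0; -1 0 0 0 0; -1 0 0 0 0; -1 0 0 0 0; -1 0 0 0 0"}}

```text
clock: 11.9
eef_pos: [0.4547, -0.2134, 0.1414]
eef_rot: [-0.032, 0.999, -0.001, 0.001]
force: [0.9, -1.1, 3.7]
finger_gap: 0.0287
```

```bash
python3 - <<'E'
from h import *
for n in("scene",): cv2.imwrite(f"pics/{n}7.png",imaging.grab_frame(n))
crop("pics/scene7.png",140,60,200,220,3,"pics/f3.png")
go(.4545,-.216,.34,93.5)
E
```

```text
clk 11.95 pos [ 0.4547 -0.2134  0.1414] jaw 93.7 gap 0.0284 F [ 0.5 -1.3  5.6] q6 -2.25
  toolx [-0.998 -0.064 -0.002] MOVE 0.00 -0.29 -19.86 turn 0.2
```

View pics/f3.png

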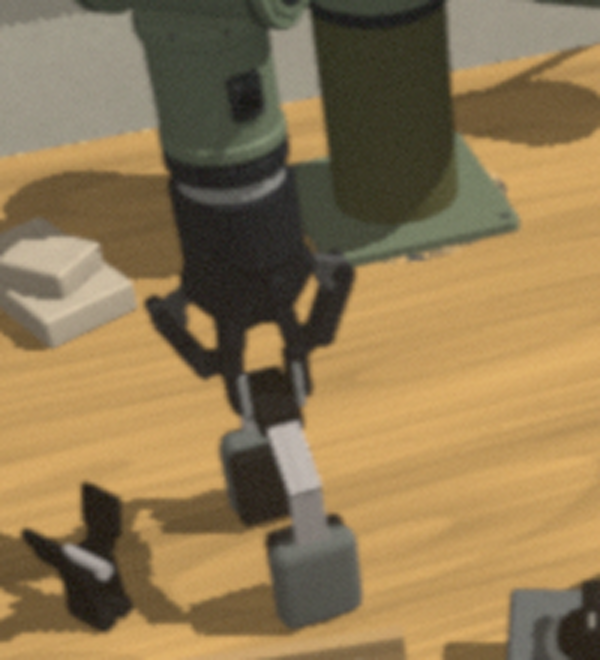

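Emit:
{"op": "apply_moves", "data": {"commands": "-1 0 0 -2 0; -1 0 0 -6 0; -1 0 0 -11 0; -1 0 0 -16 0; -1 0 0 -20.5 0"}}

```text
clock: 12.58
eef_pos: [0.4532, -0.2119, 0.3455]
eef_rot: [-0.032, 0.999, 0.001, -0.001]
force: [-0.2, -0.6, -3.1]
finger_gap: 0.0286
```

```bash
python3 - <<'E'
from h import *
go(.6047,.2115,.345,102)
E
```

```text
clk 12.57 pos [ 0.4532 -0.2119  0.3455] jaw 93.7 gap 0.0286 F [-0.2 -0.6 -3.1] q6 -2.25
  toolx [-0.998 -0.064  0.002] MOVE -17.83 41.28 0.10 turn -8.3
```

Emit:
{"op": "apply_moves", "data": {"commands": "-1 -1 2 0 -1; -1 -3 6 0 -2; -1 -5 11 0 -4; -1 -7 16 0 -6; -1 -9 21 0 -8"}}

```text
clock: 13.2
eef_pos: [0.5296, 0.0047, 0.3434]
eef_rot: [-0.102, 0.995, 0.001, -0.002]
force: [1.3, 0.9, -2.8]
finger_gap: 0.0285
```

Emit:
{"op": "apply_moves", "data": {"commands": "-1 -3 5 0 0; -1 -5 10 0 0; -1 -7 15 0 0; -1 -7.5 18 0 0; -1 -7.5 18 0 0"}}

```text
clock: 13.82
eef_pos: [0.5659, 0.1966, 0.3429]
eef_rot: [-0.104, 0.995, 0.0, -0.002]
force: [0.2, -1.0, -2.2]
finger_gap: 0.0283
```

```bash
python3 - <<'E'
from h import *
go(.6047,.2115,.22,102)
E
```

```text
clk 13.82 pos [0.5659 0.1966 0.3429] jaw 101.9 gap 0.0283 F [ 0.2 -1.  -2.2] q6 -1.59
  toolx [-0.979 -0.206  0.005] MOVE -4.16 0.65 12.27 turn -0.1
```

Emit:
{"op": "apply_moves", "data": {"commands": "-1 -1.5 0.2 0 0; -1 -3 0.4 0 0; -1 -4.1 0.6 0 0; -1 -4.1 0.6 1 0; -1 -4.1 0.6 3 0"}}

```text
clock: 14.45
eef_pos: [0.6064, 0.2078, 0.3151]
eef_rot: [-0.101, 0.995, -0.0, 0.0]
force: [0.2, -0.2, -2.6]
finger_gap: 0.0287
```

```bash
python3 - <<'E'
from h import *
for n in("scene","top"): cv2.imwrite(f"pics/{n}8.png",imaging.grab_frame(n))
crop("pics/top8.png",0,160,240,160,3,"pics/g2.png")
go(.6047,.2115,.2,102)
E
```

```text
clk 14.55 pos [0.6041 0.2075 0.3112] jaw 101.6 gap 0.0284 F [-1.2 -0.2 -3.6] q6 -1.58
  toolx [-0.979 -0.202  0.008] MOVE -0.23 0.38 11.12 turn -0.4
```

View pics/g2.png

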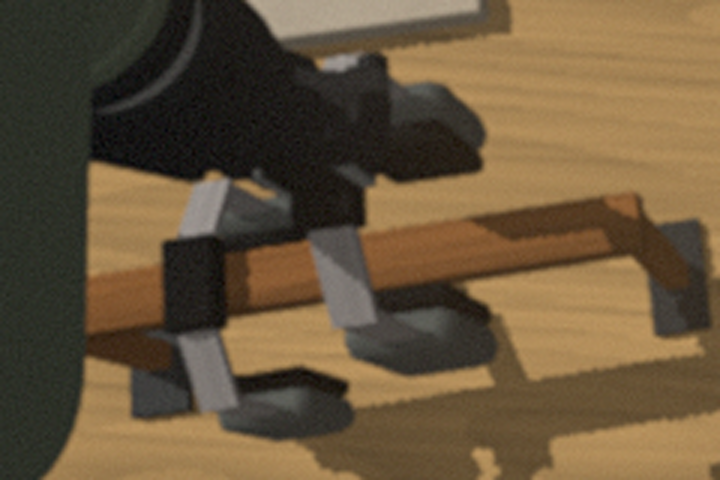

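View pics/scene8.png

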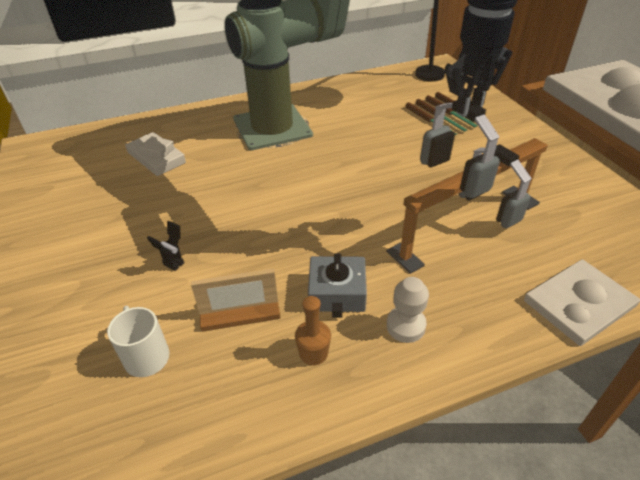

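Second pair over the bar with clearance from the first; lower.

Emit:
{"op": "apply_moves", "data": {"commands": "-1 -0.2 0.3 2.5 0; -1 -0.2 0.3 5 0; -1 -0.2 0.3 8 0; -1 -0.2 0.3 11 0; -1 -0.2 0.3 13 0"}}

```text
clock: 15.18
eef_pos: [0.6067, 0.2113, 0.1837]
eef_rot: [-0.101, 0.995, -0.0, -0.001]
force: [-0.4, -0.4, -2.2]
finger_gap: 0.0288
```

```bash
python3 - <<'E'
from h import *
go(.6047,.2115,.1645,102)
E
```

```text
clk 15.18 pos [0.6067 0.2113 0.1837] jaw 101.6 gap 0.0288 F [-0.4 -0.4 -2.2] q6 -1.57
  toolx [-0.979 -0.202  0.002] MOVE 0.19 0.06 1.92 turn -0.4
```

Emit:
{"op": "apply_moves", "data": {"commands": "-1 0.2 0 0.6 0; -1 0.2 0 1.2 0; -1 0.2 0 1.7 0; -1 0.2 0 2 0; -1 0.2 0 2.1 0"}}

```text
clock: 15.8
eef_pos: [0.6059, 0.2113, 0.1644]
eef_rot: [-0.102, 0.995, -0.0, 0.0]
force: [-0.5, 0.0, -2.3]
finger_gap: 0.0283
```

Emit:
{"op": "apply_moves", "data": {"commands": "-1 0 0 0.1 0; -1 0 0 0.2 0; -1 0 0 0.2 0; -1 0 0 0.3 0; -1 0 0 0.3 0"}}

```text
clock: 16.42
eef_pos: [0.606, 0.2113, 0.163]
eef_rot: [-0.102, 0.995, -0.0, 0.0]
force: [-4.5, -0.5, 6.1]
finger_gap: 0.0285
```

Contact. Release and retreat.

Emit:
{"op": "apply_moves", "data": {"commands": "0 0 0 0 0; 0.3 0 0 0 0; 0.3 0 0 0 0; 0.3 0 0 0 0; 0.3 0 0 -2 0"}}

```text
clock: 17.05
eef_pos: [0.6041, 0.2109, 0.1796]
eef_rot: [-0.102, 0.995, -0.0, -0.003]
force: [-0.4, -0.0, -0.7]
finger_gap: 0.0558
```

Emit:
{"op": "apply_moves", "data": {"commands": "0.5 0 0 -2 0; 1 0 0 -5 0; 1 0 0 -8 0; 1 4 -3 -9 0; 1 8 -6 -10 0"}}

```text
clock: 17.68
eef_pos: [0.5397, 0.1358, 0.2843]
eef_rot: [-0.102, 0.995, -0.0, 0.002]
force: [-0.5, -0.7, -0.0]
finger_gap: 0.0853
```

```bash
python3 - <<'E'
from h import *
for n in("scene","top"): cv2.imwrite(f"pics/{n}9.png",imaging.grab_frame(n))
crop("pics/scene9.png",360,60,200,180,4,"pics/h1.png")
crop("pics/top9.png",430,315,60,60,10,"pics/h2.png")
crop("pics/scene9.png",140,210,60,70,8,"pics/h3.png")
go(.46,-.36,.25,93.5)
E
```

```text
clk 17.77 pos [0.5381 0.134  0.2848] jaw 101.5 gap 0.0855 F [ 0.5  0.9 -0.1] q6 -1.68
  toolx [-0.98  -0.199 -0.003] MOVE 17.52 -46.84 3.50 turn 8.0
```

View pics/h1.png

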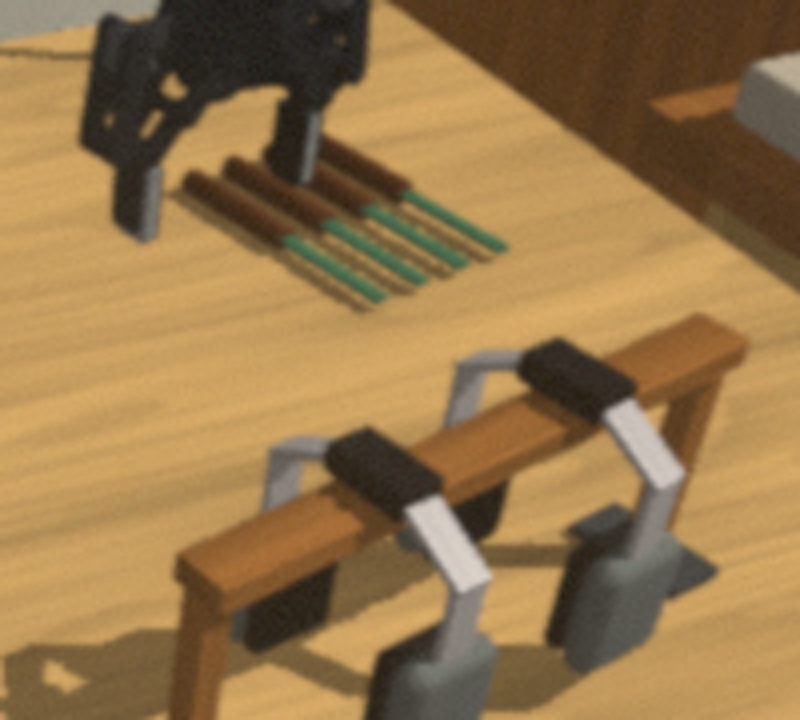

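View pics/h2.png

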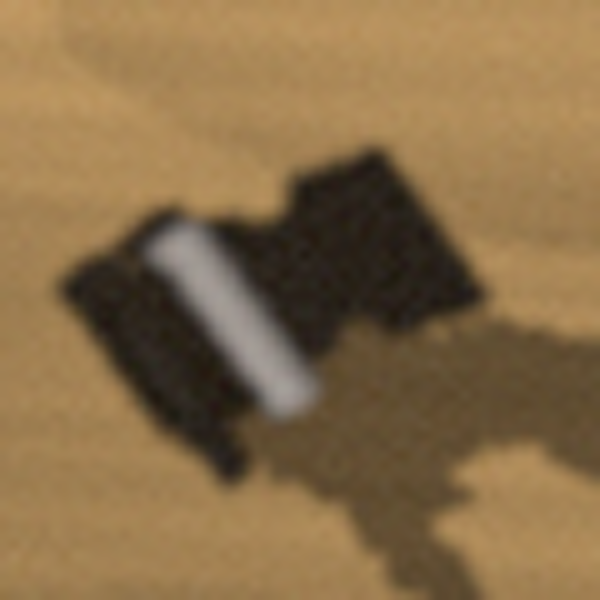

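View pics/h3.png

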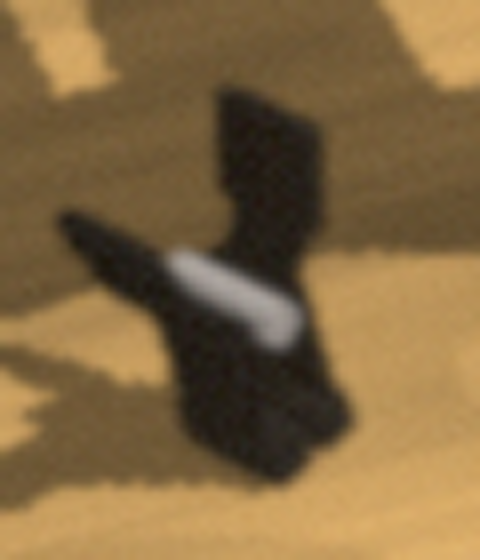

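View pics/top9.png

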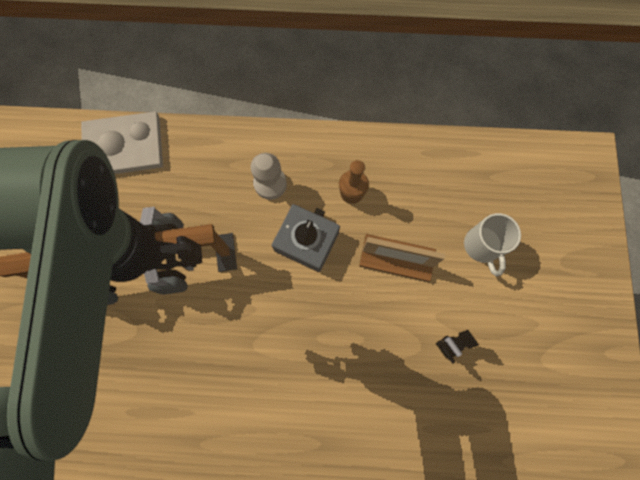

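```bash
python3 - <<'E'
from h import *
np.set_printoptions(precision=4,suppress=True)
t=lambda c,z:P("top",c[0]/10+430,c[1]/10+315,z)[:2]
s=lambda c,z:P("scene",c[0]/8+140,c[1]/8+210,z)[:2]
def seg(a,b): print((a+b)/2,"len",np.linalg.norm(a-b),"ang",np.degrees(np.arctan2(*(b-a)[::-1]))%180)
seg(t((172,240),.053),t((295,395),.053))
seg(s((178,262),.053),s((285,325),.053))
seg(t((375,150),.096),t((485,297),.096))
seg(t((65,285),.096),t((170,430),.096))
seg(s((225,92),.096),s((318,128),.096))
print("left tip s",s((65,215),.096))
a=(t((375,150),.096)+t((485,297),.096))/2;b=(t((65,285),.096)+t((170,430),.096))/2
print("mid",(a+b)/2); seg(a,b)
E
```

```text
[ 0.4539 -0.3591] len 0.03575596700796533 ang 39.49818032842953
[ 0.4568 -0.3572] len 0.04078317334726086 ang 33.17707202883232
[ 0.4714 -0.3824] len 0.03163615254513592 ang 37.177205888414534
[ 0.4447 -0.3253] len 0.030743144753184966 ang 37.08084354377647
[ 0.4412 -0.335 ] len 0.030470937508410335 ang 40.93223691540063
left tip s [ 0.4615 -0.3889]
mid [ 0.4581 -0.3538]
[ 0.4581 -0.3538] len 0.06304124430230441 ang 115.05983110721827
```

Both pairs hang properly, the crown pads resting on the bar. Next is the clamp: centre about (0.4555,-0.3585), jaw axis about 128°. I need the tool turned to -52° to keep joint 6 in range.

Emit:
{"op": "apply_moves", "data": {"commands": "1 2 -4 0 9; 1 4 -9 0 19; 1 6 -14 0 29; 1 8 -18 0 39; 1 9 -23 0 49"}}

```text
clock: 18.4
eef_pos: [0.4984, -0.1082, 0.2833]
eef_rot: [0.323, 0.947, 0.0, 0.002]
force: [1.6, -0.2, 0.6]
finger_gap: 0.0854
```

```bash
sed -i 's/t=-((jaw-cur+90)%180-90)/t=-((jaw-cur+180)%360-180)/' h.py; python3 - <<'E'
from h import *
go(.4555,-.3585,.2,-52)
E
```

```text
clk 18.40 pos [ 0.4984 -0.1082  0.2833] jaw 52.4 gap 0.0854 F [ 1.6 -0.2  0.6] q6 -1.30
  toolx [-0.792  0.611 -0.003] MOVE -11.86 -22.46 8.34 turn 104.4
```

Emit:
{"op": "apply_moves", "data": {"commands": "1 -2 -4 0 10; 1 -4 -8 1 20; 1 -6 -12 2 30; 1 -8 -16 3 40; 1 -10 -20 4 50"}}

```text
clock: 19.02
eef_pos: [0.4569, -0.3287, 0.2428]
eef_rot: [0.693, 0.721, 0.0, 0.002]
force: [0.6, -0.5, -0.0]
finger_gap: 0.0855
```

```bash
python3 - <<'E'
from h import *
go(.4555,-.3585,.2,-52)
E
```

```text
clk 19.02 pos [ 0.4569 -0.3287  0.2428] jaw 2.3 gap 0.0855 F [ 0.6 -0.5 -0. ] q6 -0.82
  toolx [-0.041  0.999 -0.002] MOVE -2.96 -0.27 4.29 turn 54.3
```

Emit:
{"op": "apply_moves", "data": {"commands": "1 -1 0 0 10; 1 -2 0 1 20; 1 -3 -0.2 2 30; 1 -3 -0.3 3 40; 1 -3 -0.3 4 50"}}

```text
clock: 19.65
eef_pos: [0.4556, -0.3577, 0.2026]
eef_rot: [0.933, 0.361, 0.001, 0.001]
force: [-0.0, 0.2, -0.0]
finger_gap: 0.0853
```

Emit:
{"op": "apply_moves", "data": {"commands": "1 0 0 0 3; 1 0 0 0 4.5; 1 0 0 0 4.5; 1 0 0 0 4.5; 1 0 0 0 4.5"}}

```text
clock: 20.27
eef_pos: [0.4545, -0.357, 0.2015]
eef_rot: [0.945, 0.327, 0.0, 0.0]
force: [0.3, -0.4, -0.7]
finger_gap: 0.0855
```

```bash
python3 - <<'E'
from h import *
for n in("scene","top"): cv2.imwrite(f"pics/{n}10.png",imaging.grab_frame(n))
crop("pics/scene10.png",100,60,160,240,2.5,"pics/i1.png")
crop("pics/top10.png",360,220,160,160,3.5,"pics/i2.png")
go(.4555,-.3585,.12,-52)
E
```

```text
clk 20.38 pos [ 0.4544 -0.3569  0.2013] jaw -51.8 gap 0.0851 F [ 0.2 -0.5  0.6] q6 0.09
  toolx [ 0.786  0.618 -0.   ] MOVE -0.02 0.19 8.13 turn 0.2
```

View pics/i1.png

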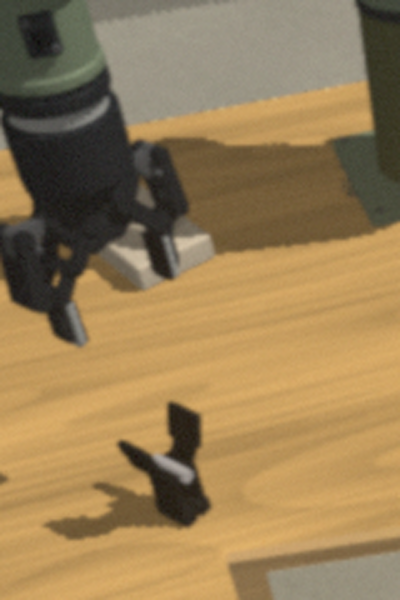

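View pics/i2.png

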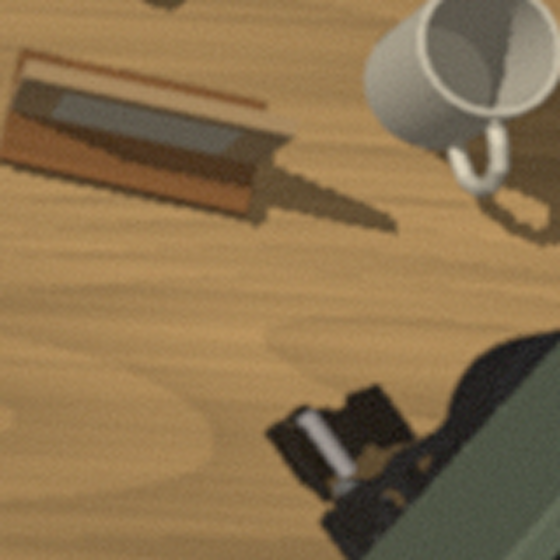

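Emit:
{"op": "apply_moves", "data": {"commands": "1 0 0.1 2 0; 1 0 0.2 4 0; 1 0 0.2 6 0; 1 0 0.2 8 0; 1 0 0.2 8.1 0"}}

```text
clock: 21.0
eef_pos: [0.4545, -0.3573, 0.1184]
eef_rot: [0.945, 0.327, -0.001, -0.002]
force: [0.2, -0.0, 0.9]
finger_gap: 0.0854
```

```bash
python3 - <<'E'
from h import *
for n in("scene","top"): cv2.imwrite(f"pics/{n}11.png",imaging.grab_frame(n))
crop("pics/scene11.png",110,150,110,140,4.2,"pics/i3.png")
crop("pics/top11.png",400,290,100,100,6,"pics/i4.png")
go(.4555,-.3585,.07,-52)
E
```

```text
clk 21.10 pos [ 0.4558 -0.3586  0.1205] jaw -51.8 gap 0.0852 F [ 0.3  0.2 -0.5] q6 0.09
  toolx [0.786 0.618 0.   ] MOVE -0.02 -0.02 5.05 turn 0.2
```

View pics/i3.png

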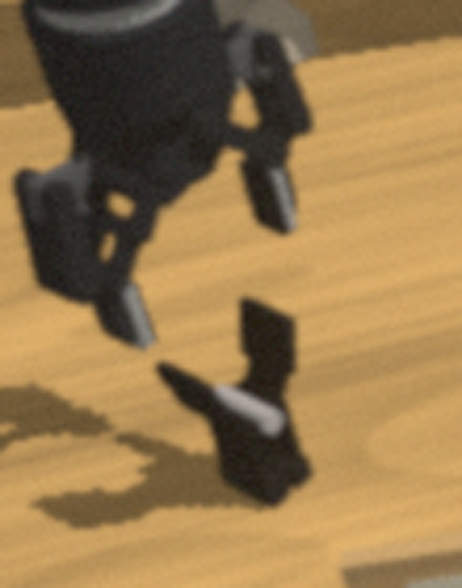

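View pics/i4.png

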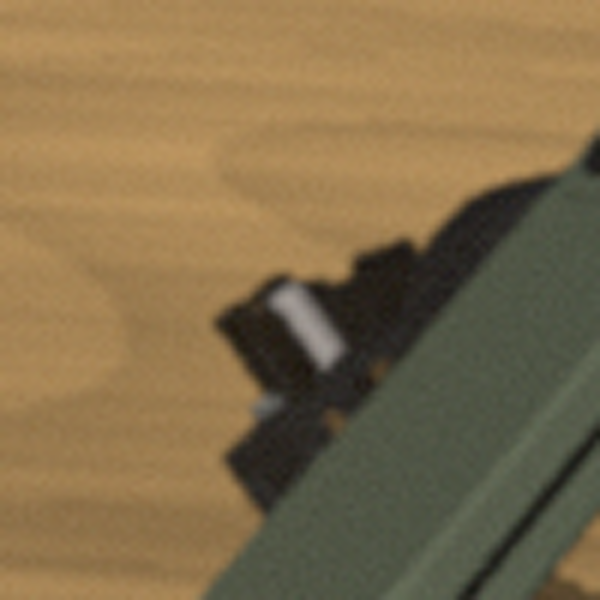

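Fingertips straddle the handles: tips at (150,345) and (292,230) in the crop, handle mid about (227,341), so it is aligned. Descend and squeeze lightly.

Emit:
{"op": "apply_moves", "data": {"commands": "1 0 0 1 0; 1 0 0 2 0; 1 0 0 3 0; 1 0 0 4 0; 1 0 0 5 0"}}

```text
clock: 21.72
eef_pos: [0.4556, -0.3583, 0.0694]
eef_rot: [0.945, 0.327, -0.0, -0.0]
force: [0.4, -0.4, -0.2]
finger_gap: 0.0851
```

Emit:
{"op": "apply_moves", "data": {"commands": "0.8 0 0 0 0; 0.6 0 0 0 0; 0.5 0 0 0 0; 0.4 0 0 0 0; 0.4 0 0 0 0"}}

```text
clock: 22.35
eef_pos: [0.4561, -0.3589, 0.0713]
eef_rot: [0.945, 0.327, 0.0, 0.001]
force: [-0.8, 0.7, 4.7]
finger_gap: 0.0601
```

```bash
python3 - <<'E'
from h import *
for n in("scene","top"): cv2.imwrite(f"pics/{n}12.png",imaging.grab_frame(n))
crop("pics/scene12.png",110,150,110,140,4.2,"pics/i5.png")
go(.4555,-.3585,.07,-52)
E
```

```text
clk 22.45 pos [ 0.4562 -0.3589  0.0712] jaw -51.8 gap 0.0593 F [-0.2  0.1  5.1] q6 0.09
  toolx [0.786 0.618 0.   ] MOVE -0.02 -0.08 0.12 turn 0.2
```

View pics/i5.png

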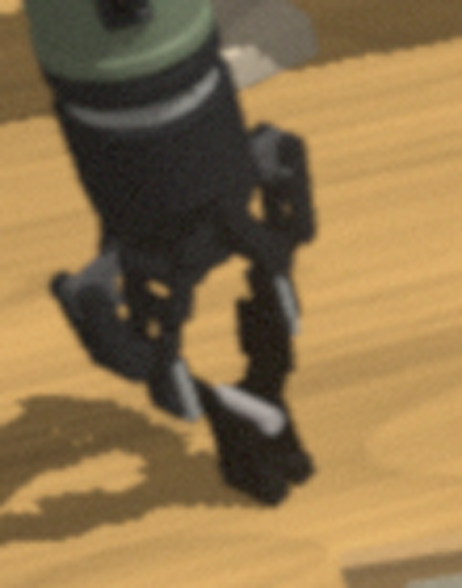

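Emit:
{"op": "apply_moves", "data": {"commands": "0.37 0 0 -0.3 0; 0.37 0 0 -0.8 0; 0.37 0 0 -1.5 0; 0.37 0 0 -2.3 0; 0.37 0 0 -3 0"}}

```text
clock: 23.08
eef_pos: [0.4558, -0.3586, 0.101]
eef_rot: [0.945, 0.327, 0.0, 0.0]
force: [-0.2, -0.4, -0.1]
finger_gap: 0.0587
```

```bash
python3 - <<'E'
from h import *
for n in("scene",): cv2.imwrite(f"pics/{n}13.png",imaging.grab_frame(n))
crop("pics/scene13.png",110,150,110,140,4.2,"pics/i6.png")
go(.4555,-.3585,.07,-52)
E
```

```text
clk 23.12 pos [ 0.4564 -0.3592  0.1021] jaw -51.8 gap 0.0586 F [ 0.9 -0.8 -0.9] q6 0.09
  toolx [0.786 0.618 0.   ] MOVE -0.03 -0.11 3.21 turn 0.2
```

View pics/i6.png

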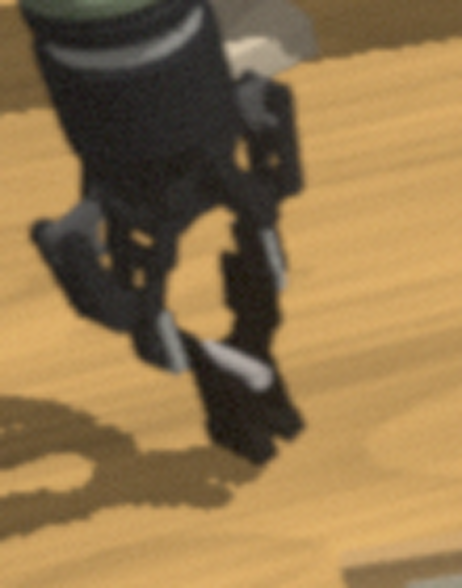

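Lifted clear. Now squeeze fully.

Emit:
{"op": "apply_moves", "data": {"commands": "0.2 0 0 -0.5 0; 0.1 0 0 -1 0; 0 0 0 -2 0; -0.2 0 0 -3 0; -0.4 0 0 -4 0"}}

```text
clock: 23.75
eef_pos: [0.4558, -0.3586, 0.1412]
eef_rot: [0.945, 0.327, 0.0, 0.0]
force: [1.0, -1.3, -1.1]
finger_gap: 0.0354
```

Emit:
{"op": "apply_moves", "data": {"commands": "-1 0 0 -1 0; -1 0 0 -2 0; -1 0 0 -3 0; -1 0 0 -4 0; -1 0 0 -5 0"}}

```text
clock: 24.38
eef_pos: [0.4557, -0.3584, 0.1909]
eef_rot: [0.945, 0.327, -0.0, -0.0]
force: [0.5, 0.1, -0.9]
finger_gap: 0.0354
```

```bash
python3 - <<'E'
from h import *
for n in("scene","top"): cv2.imwrite(f"pics/{n}14.png",imaging.grab_frame(n))
crop("pics/scene14.png",110,80,110,180,3.3,"pics/i7.png")
crop("pics/top14.png",400,250,100,130,4.5,"pics/i8.png")
go(.6317,-.259,.22,-9.8)
E
```

```text
clk 24.48 pos [ 0.4564 -0.3592  0.192 ] jaw -51.8 gap 0.0356 F [ 0.7  0.4 -0.4] q6 0.09
  toolx [0.786 0.618 0.   ] MOVE 19.98 2.96 -2.78 turn -42.0
```

View pics/i7.png

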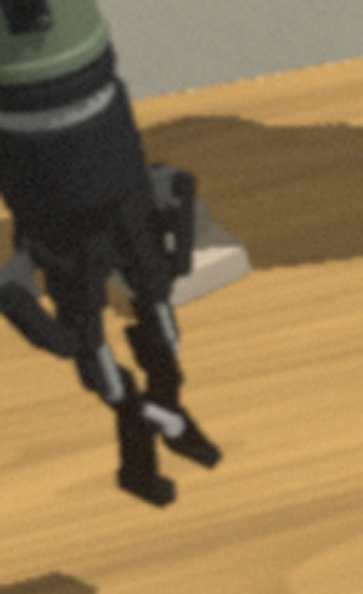

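View pics/i8.png

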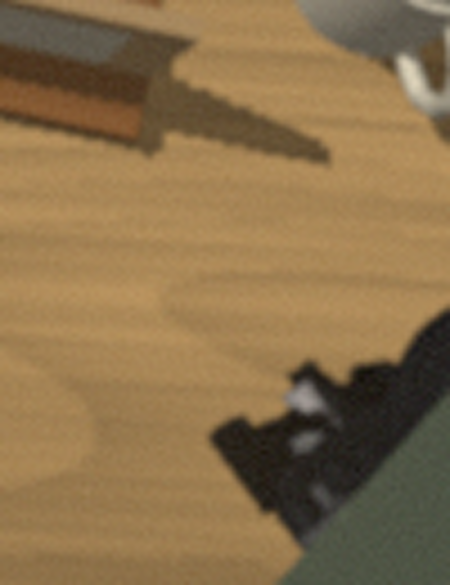

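Emit:
{"op": "apply_moves", "data": {"commands": "-1 4 0.5 -1 -8; -1 8 1 -2 -16; -1 12 1.6 -4 -25; -1 16 2.3 -4 -34; -1 20 3 -4 -42"}}

```text
clock: 25.1
eef_pos: [0.6325, -0.2578, 0.2303]
eef_rot: [0.764, 0.646, -0.0, 0.0]
force: [0.0, -0.5, -1.1]
finger_gap: 0.0353
```

Emit:
{"op": "apply_moves", "data": {"commands": "-1 0 0 0 0; -1 0 0 0 0; -1 0 0 0 0; -1 0 0 0 0; -1 0 0 0 0"}}

```text
clock: 25.72
eef_pos: [0.631, -0.259, 0.2305]
eef_rot: [0.766, 0.643, -0.0, 0.0]
force: [0.2, -0.1, -0.9]
finger_gap: 0.0352
```

```bash
python3 - <<'E'
from h import *
for n in("scene","top"): cv2.imwrite(f"pics/{n}15.png",imaging.grab_frame(n))
crop("pics/scene15.png",160,120,160,220,3.6,"pics/j1.png")
crop("pics/top15.png",340,160,140,140,5,"pics/j2.png")
go(.6317,-.259,.17,-9.8)
E
```

```text
clk 25.82 pos [ 0.6312 -0.2588  0.2305] jaw -9.9 gap 0.0350 F [ 0.8  0.7 -1.3] q6 -0.34
  toolx [ 0.172  0.985 -0.   ] MOVE -0.01 0.05 6.05 turn -0.1
```

View pics/j1.png

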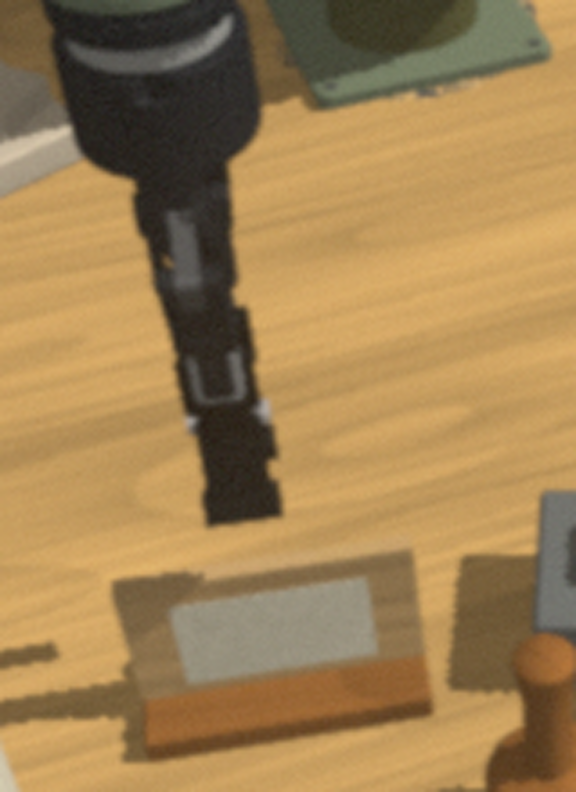

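View pics/j2.png

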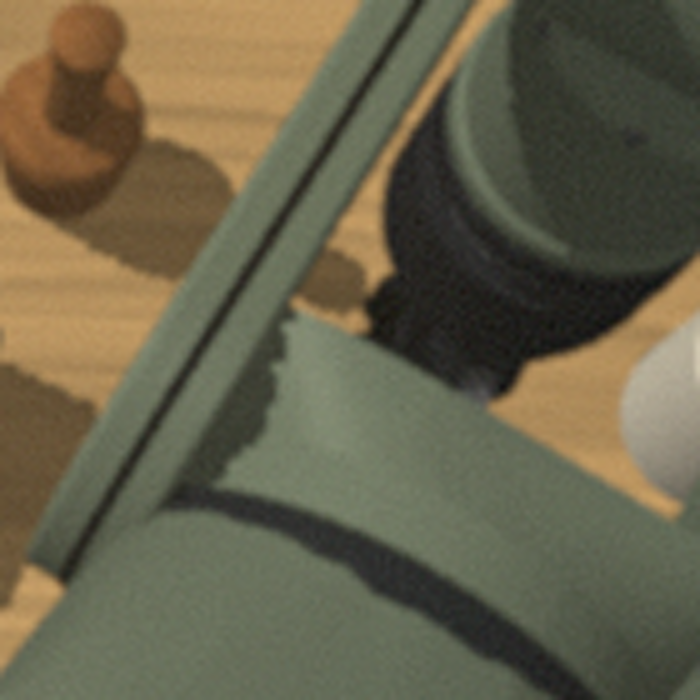

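```bash
python3 - <<'E'
from h import *
for u,v in((217.5,265),(238.3,263.6)):
    o,d=ray("scene",u,v)
    n=np.array([.985,-.17,0]);c=np.array([.6312,-.2588,0])+n*.0245
    s=n@(c-o)/(n@d);print(o+s*d)
E
```

```text
[ 0.65222905 -0.28094675  0.15889954]
[ 0.65808443 -0.24701998  0.15467174]
```

Emit:
{"op": "apply_moves", "data": {"commands": "-1 0 0.05 1 0; -1 0 0.05 2 0; -1 0 0.05 3 0; -1 0 0.05 4 0; -1 0 0.05 4.8 0"}}

```text
clock: 26.45
eef_pos: [0.6317, -0.2584, 0.1811]
eef_rot: [0.765, 0.644, -0.0, -0.0]
force: [-0.5, 0.2, -0.2]
finger_gap: 0.0354
```

```bash
python3 - <<'E'
from h import *
for n in("scene",): cv2.imwrite(f"pics/{n}16.png",imaging.grab_frame(n))
crop("pics/scene16.png",180,200,120,140,5,"pics/j3.png")
go(.6317,-.259,.147,-9.8)
E
```

```text
clk 26.50 pos [ 0.6311 -0.2581  0.1799] jaw -9.8 gap 0.0350 F [-0.5 -0.3 -1.6] q6 -0.34
  toolx [0.171 0.985 0.001] MOVE -0.08 0.08 3.29 turn -0.0
```

View pics/j3.png

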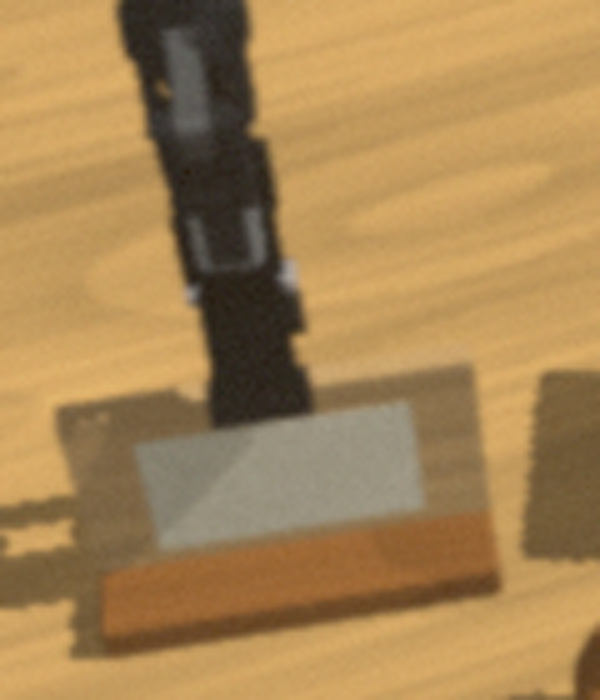

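Emit:
{"op": "apply_moves", "data": {"commands": "-1 0 0.05 0.4 0; -1 0 0.05 0.8 0; -1 0 0.05 1.2 0; -1 0 0.05 1.6 0; -1 0 0.05 1.8 0"}}

```text
clock: 27.12
eef_pos: [0.6323, -0.2586, 0.1639]
eef_rot: [0.765, 0.644, -0.0, -0.0]
force: [-0.4, 0.1, -1.1]
finger_gap: 0.0355
```

Emit:
{"op": "apply_moves", "data": {"commands": "-1 0 0 0.4 0; -1 0 0 0.8 0; -1 0 0 1.2 0; -1 0 0 1.5 0; -1 0 0 1.5 0"}}

```text
clock: 27.75
eef_pos: [0.6322, -0.2585, 0.1488]
eef_rot: [0.765, 0.644, -0.0, -0.0]
force: [0.2, -0.6, -1.0]
finger_gap: 0.0354
```

```bash
python3 - <<'E'
from h import *
for n in("scene",): cv2.imwrite(f"pics/{n}17.png",imaging.grab_frame(n))
crop("pics/scene17.png",180,200,120,140,5,"pics/j4.png")
go(.6317,-.259,.147,-9.8)
E
```

```text
clk 27.80 pos [ 0.6324 -0.2586  0.1491] jaw -9.8 gap 0.0354 F [ 0.3  0.  -1.3] q6 -0.34
  toolx [0.171 0.985 0.   ] MOVE -0.05 -0.06 0.21 turn -0.0
```

View pics/j4.png

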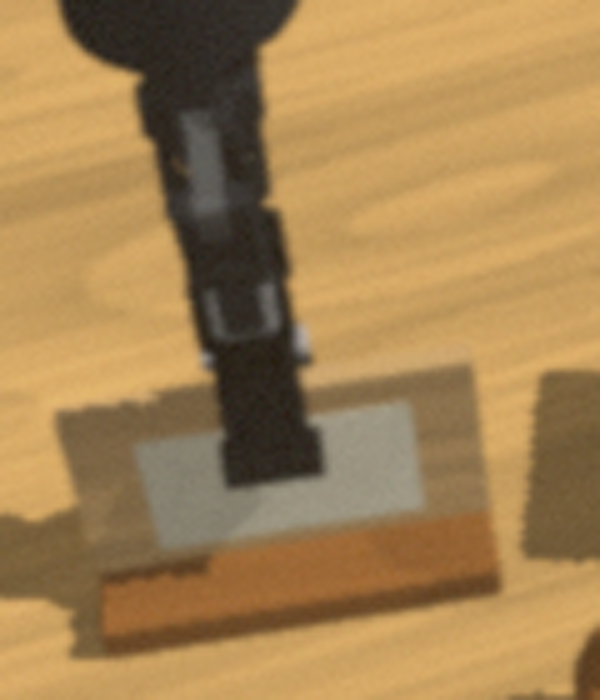

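Jaws straddle the board with no contact force. Release slowly.

Emit:
{"op": "apply_moves", "data": {"commands": "-0.2 0 0 0.2 0; 0 0 0 0.2 0; 0.2 0 0 0.2 0; 0.3 0 0 0.2 0; 0.4 0 0 0.2 0"}}

```text
clock: 28.42
eef_pos: [0.6325, -0.2588, 0.1477]
eef_rot: [0.765, 0.644, 0.0, 0.0]
force: [0.2, 0.1, 0.2]
finger_gap: 0.06
```

Emit:
{"op": "apply_moves", "data": {"commands": "0.6 0 0 0 0; 0.8 0 0 0 0; 1 0 0 0 0; 1 0 0 0 0; 1 0 0 0 0"}}

```text
clock: 29.05
eef_pos: [0.6324, -0.2586, 0.1473]
eef_rot: [0.765, 0.644, -0.0, -0.0]
force: [0.6, 0.4, 0.1]
finger_gap: 0.0856
```

Emit:
{"op": "apply_moves", "data": {"commands": "1 0 0 -1 0; 1 0 0 -3 0; 1 0 0 -5 0; 1 0 0 -8 0; 1 0 0 -11 0"}}

```text
clock: 29.68
eef_pos: [0.6328, -0.2588, 0.2603]
eef_rot: [0.765, 0.644, 0.0, 0.001]
force: [0.9, 0.1, 0.1]
finger_gap: 0.0853
```

```bash
python3 - <<'E'
from h import *
for n in("scene",): cv2.imwrite(f"pics/{n}18.png",imaging.grab_frame(n))
crop("pics/scene18.png",160,180,140,160,5,"pics/j5.png")
go(.6585,-.064,.2,0)
E
```

```text
clk 29.73 pos [ 0.635  -0.26    0.2662] jaw -9.8 gap 0.0855 F [ 0.9 -0.6  4.2] q6 -0.34
  toolx [ 0.171  0.985 -0.004] MOVE 19.74 -1.10 6.53 turn -9.8
```

View pics/j5.png

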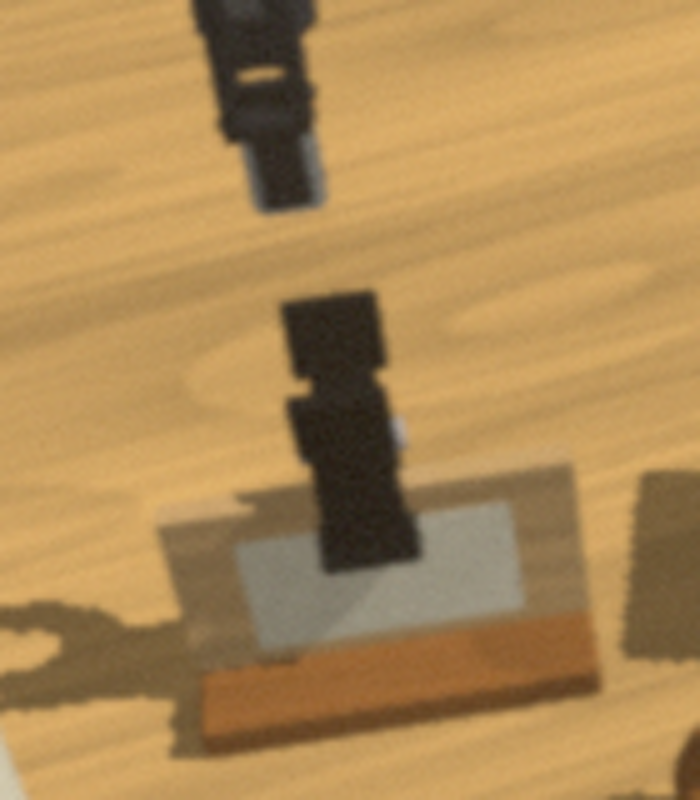

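Clamp sits over the board edge, upright. Next the knob: axis about (0.6585,-0.064), bar at about -25°. First the clearances to the mallet and bust, plus a fresh check of everything.

```bash
python3 - <<'E'
from h import *
print("mallet",P("top",357,167,.15),"bust",P("top",265,166,.11))
cv2.imwrite("pics/top19.png",imaging.grab_frame("top"));cv2.imwrite("pics/scene19.png",imaging.grab_frame("scene"))
go(.6585,-.064,.2,65)
E
```

```text
mallet [ 0.77023706 -0.15777166  0.15      ] bust [0.78062579 0.02030594 0.11      ]
clk 29.82 pos [ 0.6341 -0.2596  0.2618] jaw -9.8 gap 0.0857 F [-0.   0.7  0.7] q6 -0.34
  toolx [ 0.171  0.985 -0.003] MOVE 19.70 -0.98 6.12 turn -74.8
```

View pics/top19.png

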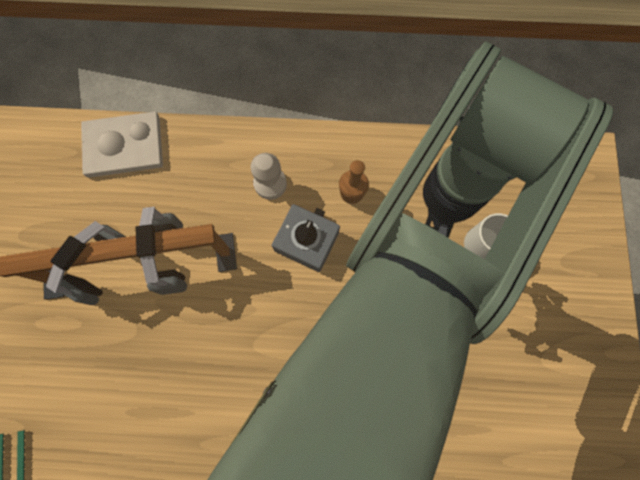

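View pics/scene19.png

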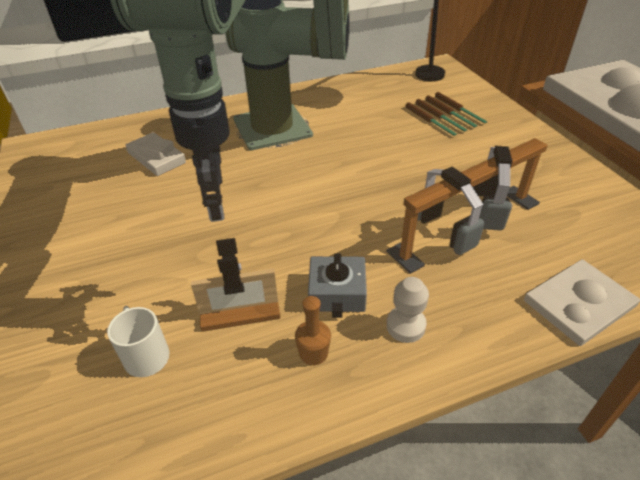

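The hung far pair now looks skewed, as if it has been knocked, so I'm looking closer.

```bash
python3 - <<'E'
from h import *
crop("pics/scene19.png",380,130,180,150,4.4,"pics/k1.png")
crop("pics/top19.png",0,190,250,130,3.2,"pics/k2.png")
E
```

```text
(no output)
```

View pics/k1.png

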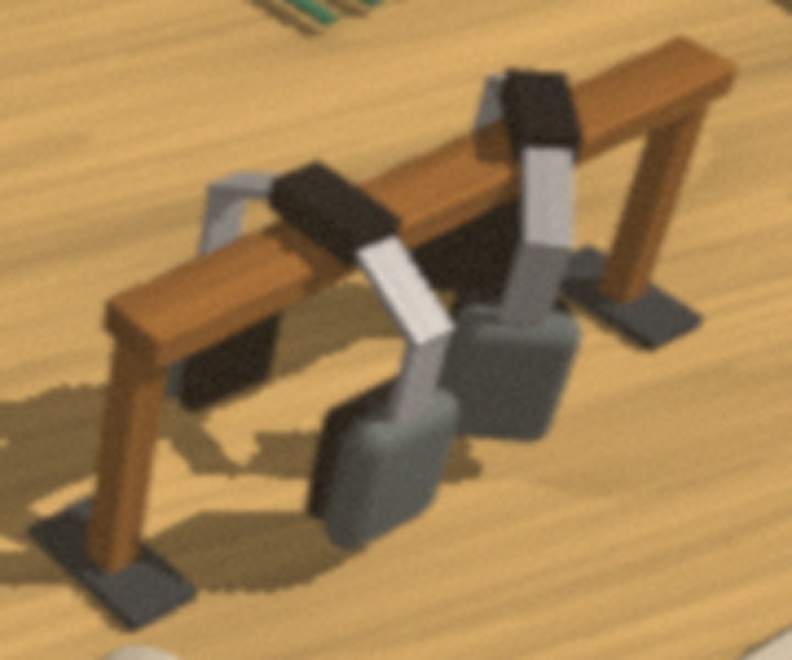

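View pics/k2.png

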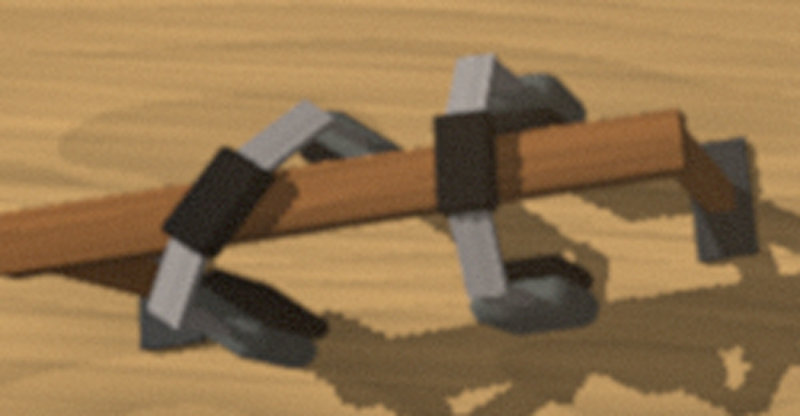

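The far pair was yawed about 35° by the knock. It still has one cup on each side, but I'll straighten it before starting the cleaner.

```bash
python3 - <<'E'
from h import *
np.set_printoptions(precision=4,suppress=True)
t=lambda c,z:P("top",c[0]/3.2,c[1]/3.2+190,z)[:2]
s=lambda c,z:P("scene",c[0]/4.4+380,c[1]/4.4+130,z)[:2]
for nm,f,cs in(("A",t,[(222,150),(272,177),(212,255),(165,228)]),("As",s,[(505,72),(568,76),(578,148),(522,145)]),("B",t,[(437,117),(494,112),(496,208),(438,210)])):
    q=np.array([f(c,.177) for c in cs]);print(nm,q.mean(0))
    d1=(q[0]+q[1]-q[2]-q[3])/2;d2=(q[0]+q[3]-q[1]-q[2])/2
    print(np.linalg.norm(d1),np.degrees(np.arctan2(*d1[::-1])),np.linalg.norm(d2),np.degrees(np.arctan2(*d2[::-1])))
go(.575,.35,.28,102)
E
```

```text
A [0.5737 0.3373]
0.0502139660537753 -28.072707200394756 0.03191301022199361 65.10247355653773
As [0.5825 0.3385]
0.06106523624668145 149.61669851943086 0.027190479465526014 -118.78384046247969
B [0.6032 0.2065]
0.053144235366505276 9.06018735331777 0.031139046140931857 96.5554113994703
clk 29.82 pos [ 0.6341 -0.2596  0.2618] jaw -9.8 gap 0.0857 F [-0.   0.7  0.7] q6 -0.34
  toolx [ 0.171  0.985 -0.003] MOVE 59.04 -16.23 -2.09 turn -111.8
```

Emit:
{"op": "apply_moves", "data": {"commands": "1 4 -1 -0.5 -8; 1 9 -3 -1 -16; 1 14 -5 -2 -24; 1 19 -6 -2 -32; 1 24 -7 -2 -40"}}

```text
clock: 30.45
eef_pos: [0.6035, -0.0085, 0.2763]
eef_rot: [0.497, 0.868, -0.0, -0.001]
force: [0.7, -0.5, 0.3]
finger_gap: 0.0849
```

```bash
python3 - <<'E'
from h import *
go(.577,.338,.28,61)
E
```

```text
clk 30.45 pos [ 0.6035 -0.0085  0.2763] jaw 30.4 gap 0.0849 F [ 0.7 -0.5  0.3] q6 -0.69
  toolx [-0.506  0.862  0.001] MOVE 31.23 15.25 -0.36 turn -30.6
```

Emit:
{"op": "apply_moves", "data": {"commands": "1 5 2.5 0 -6; 1 10 5 0 -12; 1 15 7.5 0 -18; 1 20 10 0 -24; 1 25 12.5 0 -30.6"}}

```text
clock: 31.08
eef_pos: [0.586, 0.2703, 0.2759]
eef_rot: [0.251, 0.968, -0.001, -0.001]
force: [0.8, 0.5, -0.3]
finger_gap: 0.0855
```

```bash
python3 - <<'E'
from h import *
go(.577,.338,.25,61)
E
```

```text
clk 31.07 pos [0.586  0.2703 0.2759] jaw 61.0 gap 0.0855 F [ 0.8  0.5 -0.3] q6 -0.77
  toolx [-0.874  0.485  0.001] MOVE 4.07 5.49 2.59 turn -0.0
```

Emit:
{"op": "apply_moves", "data": {"commands": "1 1.5 2 0.5 0; 1 3 4 1 0; 1 4 5.5 2 0; 1 4 5.5 2.6 0; 1 4 5.5 2.6 0"}}

```text
clock: 31.7
eef_pos: [0.5787, 0.3351, 0.25]
eef_rot: [0.253, 0.967, -0.001, -0.001]
force: [-0.9, -0.1, -0.5]
finger_gap: 0.0852
```

```bash
python3 - <<'E'
from h import *
for n in("scene","top"): cv2.imwrite(f"pics/{n}20.png",imaging.grab_frame(n))
crop("pics/scene20.png",400,30,180,200,4,"pics/l1.png")
crop("pics/top20.png",0,160,200,160,4,"pics/l2.png")
go(.577,.338,.165,61)
E
```

```text
clk 31.80 pos [0.5794 0.3352 0.2513] jaw 60.7 gap 0.0853 F [-0.4 -0.6 -0.2] q6 -0.66
  toolx [-0.872  0.49  -0.   ] MOVE 0.35 0.13 8.63 turn -0.3
```

View pics/l1.png

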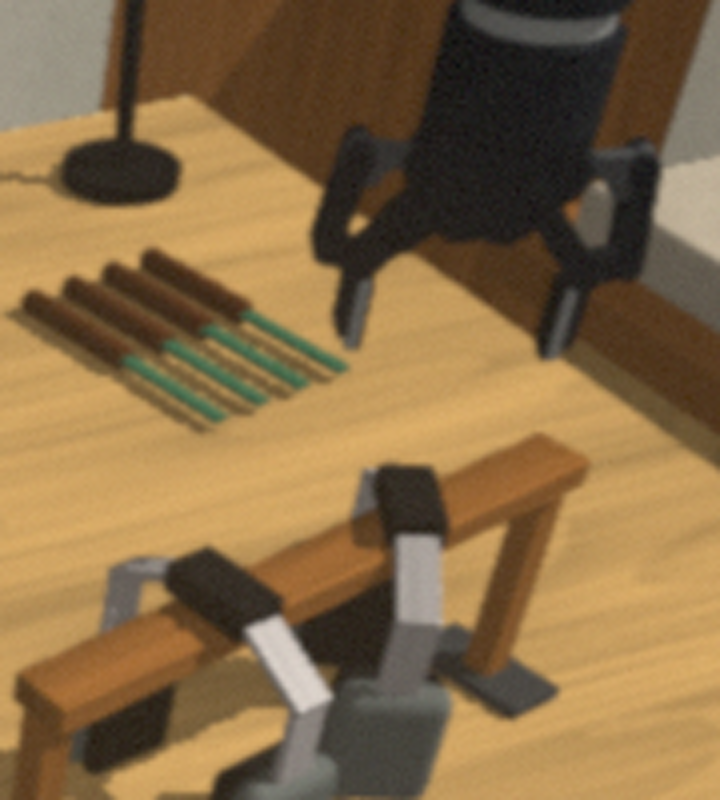

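View pics/l2.png

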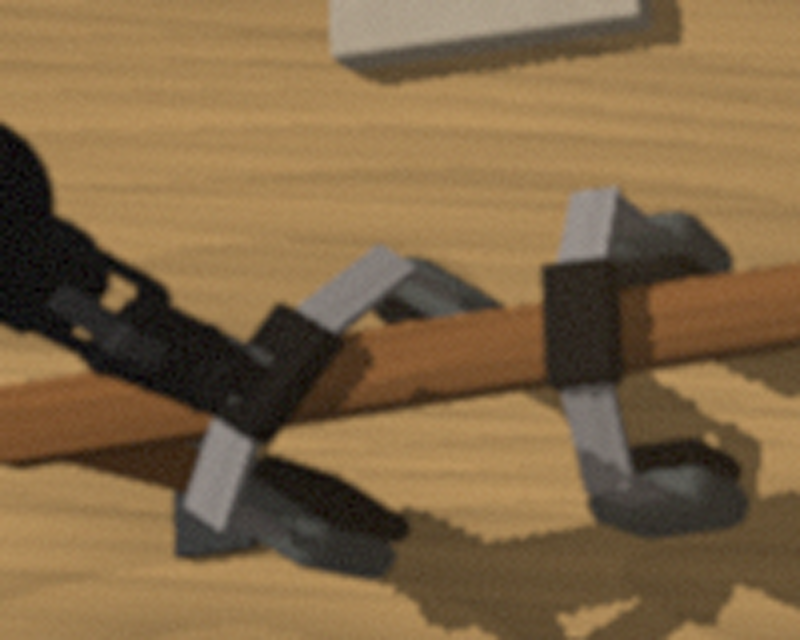

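Emit:
{"op": "apply_moves", "data": {"commands": "1 0.3 0.1 2 0; 1 0.3 0.1 4 0; 1 0.3 0.1 6 0; 1 0.3 0.1 8 0; 1 0.3 0.1 8.6 0"}}

```text
clock: 32.42
eef_pos: [0.5754, 0.338, 0.1622]
eef_rot: [0.252, 0.968, -0.001, -0.002]
force: [0.4, -1.5, -0.2]
finger_gap: 0.0855
```

Emit:
{"op": "apply_moves", "data": {"commands": "0.3 0 0 0 0; -0.1 0 0 0 0; -1 0 0 0 0; -1 0 0 0 0; -1 0 0 0 0"}}

```text
clock: 33.05
eef_pos: [0.5779, 0.3392, 0.167]
eef_rot: [0.252, 0.968, 0.001, 0.001]
force: [0.5, 1.4, 4.8]
finger_gap: 0.0283
```

```bash
python3 - <<'E'
from h import *
for n in("scene","top"): cv2.imwrite(f"pics/{n}21.png",imaging.grab_frame(n))
crop("pics/scene21.png",400,30,180,200,4,"pics/l3.png")
go(.575,.348,.177,102)
E
```

```text
clk 33.15 pos [0.5779 0.3392 0.167 ] jaw 60.8 gap 0.0282 F [0.1 1.5 5.5] q6 -0.66
  toolx [-0.873  0.488 -0.002] MOVE 0.68 0.63 -1.00 turn -41.2
```

View pics/l3.png

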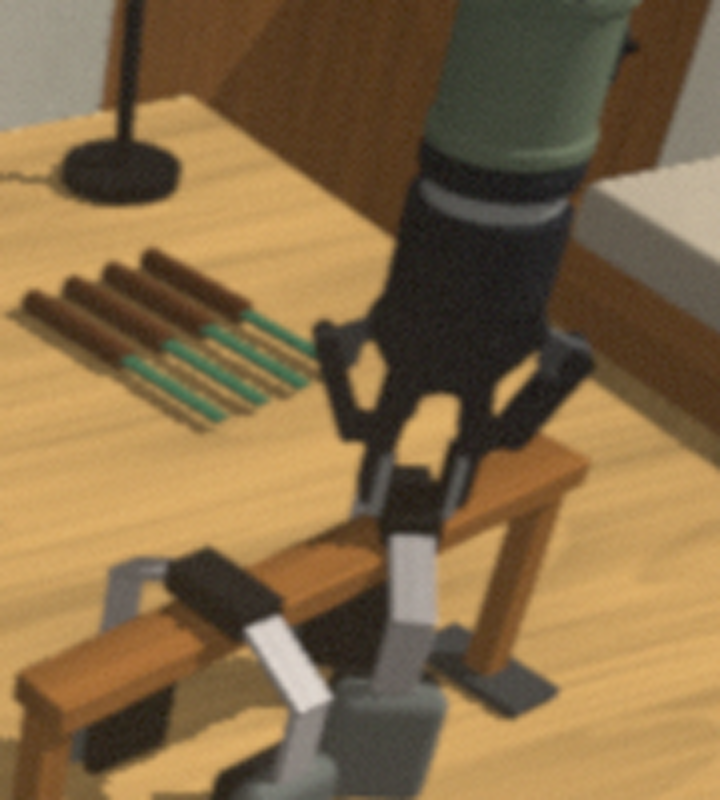

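Emit:
{"op": "apply_moves", "data": {"commands": "-1 0 0 -0.6 0; -1 0 0 -1.2 0; -1 0.2 0.2 -1.2 -5; -1 0.4 0.3 -1.2 -11; -1 0.5 0.4 -1.2 -17"}}

```text
clock: 33.78
eef_pos: [0.5735, 0.3442, 0.1763]
eef_rot: [0.105, 0.994, -0.001, -0.001]
force: [-0.1, -0.1, -2.1]
finger_gap: 0.0283
```

Emit:
{"op": "apply_moves", "data": {"commands": "-1 0 0 0 -6; -1 0 0 0 -12; -1 0 0 0 -18; -1 0 0 0 -24; -1 0 0 0 -24"}}

```text
clock: 34.4
eef_pos: [0.5738, 0.3442, 0.1764]
eef_rot: [-0.102, 0.995, -0.0, -0.001]
force: [0.8, 0.2, -2.0]
finger_gap: 0.0282
```

```bash
python3 - <<'E'
from h import *
for n in("scene","top"): cv2.imwrite(f"pics/{n}22.png",imaging.grab_frame(n))
crop("pics/top22.png",0,160,200,160,4,"pics/l4.png")
go(.575,.348,.166,102)
E
```

```text
clk 34.50 pos [0.574  0.3443 0.1767] jaw 101.7 gap 0.0283 F [-0.4  0.1 -1.2] q6 -1.36
  toolx [-0.979 -0.202  0.001] MOVE -0.17 0.34 1.07 turn -0.3
```

View pics/l4.png

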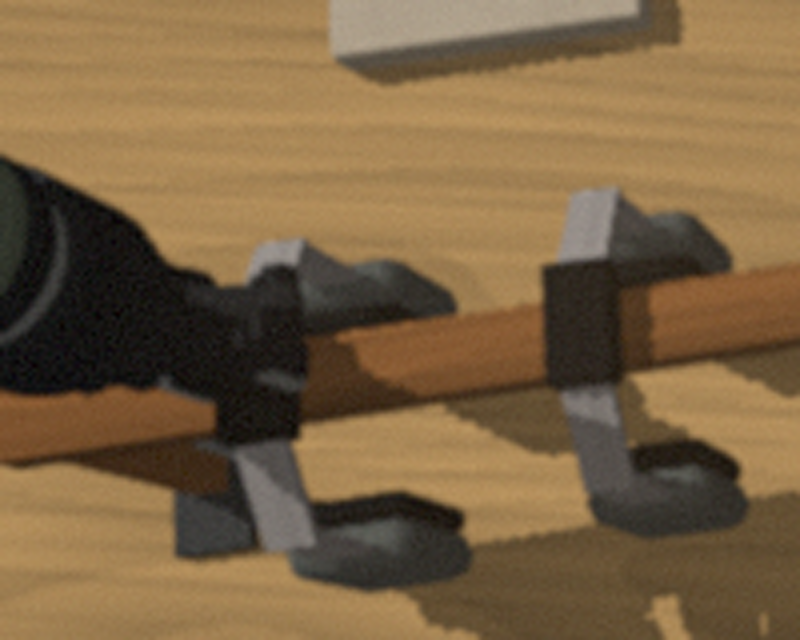

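Straight again. Lower and release.

Emit:
{"op": "apply_moves", "data": {"commands": "-1 0 0.1 0.3 0; -1 0 0.2 0.6 0; -1 -0.1 0.2 0.9 0; -1 -0.1 0.2 1 0; -1 -0.1 0.2 1 0"}}

```text
clock: 35.12
eef_pos: [0.575, 0.3467, 0.1672]
eef_rot: [-0.102, 0.995, -0.0, -0.0]
force: [-0.2, 0.0, -1.2]
finger_gap: 0.0279
```

Emit:
{"op": "apply_moves", "data": {"commands": "-1 0 0 0.1 0; -1 0 0 0.2 0; -1 0 0 0.3 0; -1 0 0 0.3 0; -1 0 0 0.3 0"}}

```text
clock: 35.75
eef_pos: [0.5752, 0.3468, 0.167]
eef_rot: [-0.103, 0.995, 0.0, 0.001]
force: [-4.1, -1.4, 7.4]
finger_gap: 0.0282
```

Emit:
{"op": "apply_moves", "data": {"commands": "-0.2 0 0 0 0; 0 0 0 0 0; 0.2 0 0 0 0; 0.3 0 0 0 0; 0.3 0 0 -1 0"}}

```text
clock: 36.38
eef_pos: [0.5742, 0.3463, 0.1732]
eef_rot: [-0.102, 0.995, -0.0, -0.001]
force: [0.9, -0.0, 0.0]
finger_gap: 0.0553
```

Emit:
{"op": "apply_moves", "data": {"commands": "0.3 0 0 -1.5 0; 0.5 0 0 -4 0; 1 0 0 -7 0; 1 2 0 -9 4; 1 4 -3 -11 10"}}

```text
clock: 37.0
eef_pos: [0.5417, 0.3104, 0.2868]
eef_rot: [-0.015, 1.0, 0.001, 0.001]
force: [-0.6, -0.3, 0.1]
finger_gap: 0.0856
```

```bash
python3 - <<'E'
from h import *
go(.6585,-.064,.25,65)
E
```

```text
clk 37.00 pos [0.5417 0.3104 0.2868] jaw 91.7 gap 0.0856 F [-0.6 -0.3  0.1] q6 -1.22
  toolx [-1.    -0.03  -0.003] MOVE -10.54 -37.78 3.65 turn 26.7
```

Emit:
{"op": "apply_moves", "data": {"commands": "1 -1 -4 0 4; 1 -3 -9 0 9; 1 -5 -14 0 14; 1 -7 -19 0 20; 1 -8 -24 0 26.7"}}

```text
clock: 37.62
eef_pos: [0.6305, 0.07, 0.2861]
eef_rot: [0.218, 0.976, 0.0, 0.001]
force: [1.1, -0.2, 0.6]
finger_gap: 0.0854
```

```bash
python3 - <<'E'
from h import *
go(.6585,-.064,.22,65)
E
```

```text
clk 37.62 pos [0.6305 0.07   0.2861] jaw 64.8 gap 0.0854 F [ 1.1 -0.2  0.6] q6 -1.16
  toolx [-0.905  0.425 -0.003] MOVE -8.22 -10.94 6.62 turn -0.2
```

Emit:
{"op": "apply_moves", "data": {"commands": "1 -2 -3 1 0; 1 -4 -6 2 0; 1 -6 -9 4 0; 1 -8.2 -11 6 0; 1 -8.2 -11 6.6 0"}}

```text
clock: 38.25
eef_pos: [0.6572, -0.0648, 0.2178]
eef_rot: [0.217, 0.976, -0.0, -0.0]
force: [-0.4, 1.1, -0.1]
finger_gap: 0.085
```

```bash
python3 - <<'E'
from h import *
for n in("scene","top"): cv2.imwrite(f"pics/{n}23.png",imaging.grab_frame(n))
go(.6585,-.064,.13,65)
E
```

```text
clk 38.35 pos [ 0.657  -0.0624  0.2183] jaw 65.0 gap 0.0854 F [-0.4 -0.5  0.4] q6 -1.36
  toolx [-0.907  0.422  0.001] MOVE -0.22 -0.09 8.83 turn 0.0
```

View pics/scene23.png

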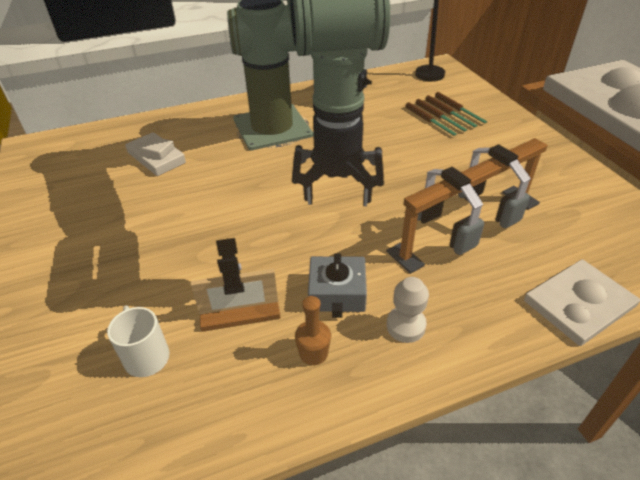

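View pics/top23.png

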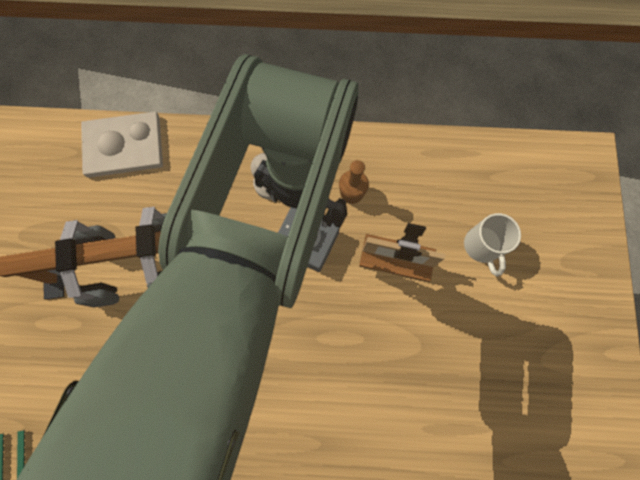

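Emit:
{"op": "apply_moves", "data": {"commands": "0.5 -0.2 0 2.5 0; 0.2 -0.2 -0.1 5 0; 0.2 -0.2 -0.1 7.5 0; 0.2 -0.2 -0.1 10 0; 0.2 -0.2 -0.1 10.5 0"}}

```text
clock: 38.98
eef_pos: [0.6577, -0.0627, 0.1126]
eef_rot: [0.215, 0.977, 0.0, -0.001]
force: [0.3, -0.4, -0.1]
finger_gap: 0.0512
```

```bash
python3 - <<'E'
from h import *
for n in("scene","top"): cv2.imwrite(f"pics/{n}24.png",imaging.grab_frame(n))
crop("pics/scene24.png",280,180,120,140,5,"pics/m1.png")
go(.6585,-.064,.072,65)
E
```

```text
clk 39.08 pos [ 0.6589 -0.0634  0.1141] jaw 65.1 gap 0.0511 F [ 1.2 -0.3  0.7] q6 -1.36
  toolx [-0.907  0.421 -0.001] MOVE 0.01 -0.07 4.21 turn 0.1
```

View pics/m1.png

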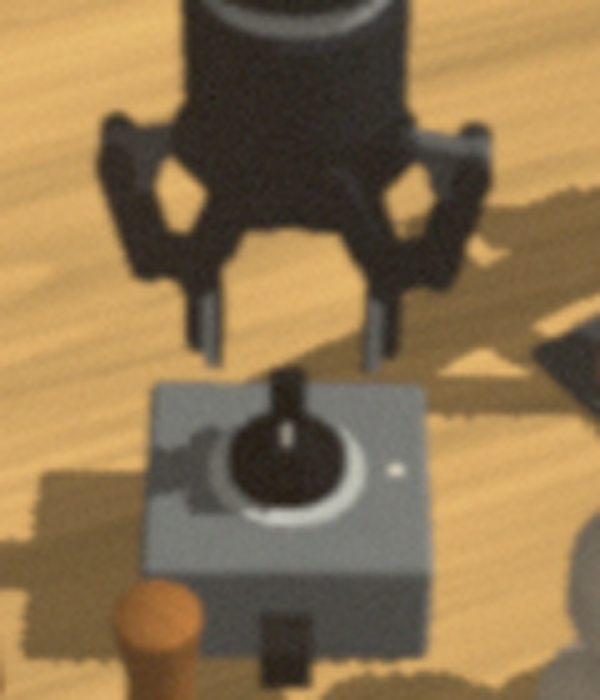

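```bash
python3 - <<'E'
from h import *
a=P("scene",285/6+290,85/6+240,.09);b=P("top",314/7+265,180/7+195,.09)
print(a,b,(a+b)/2,np.degrees(np.arctan2(b[1]-a[1],b[0]-a[0])),np.linalg.norm(a-b))
E
```

```text
[ 0.64146696 -0.05723251  0.09      ] [ 0.67886664 -0.07350563  0.09      ] [ 0.6601668  -0.06536907  0.09      ] -23.51453734253216 0.040786648543086126
```

Emit:
{"op": "apply_moves", "data": {"commands": "0.2 0 -0.1 1 -1; 0.2 0 -0.1 2 -1; 0.2 0 -0.1 3 -1; 0.2 0 -0.1 4 -1; 0.2 0 -0.1 4.2 -1"}}

```text
clock: 39.7
eef_pos: [0.6572, -0.0651, 0.0697]
eef_rot: [0.207, 0.978, 0.0, -0.001]
force: [-0.2, -0.3, 0.1]
finger_gap: 0.0511
```

Emit:
{"op": "apply_moves", "data": {"commands": "-0.2 0 0 0 0; -0.5 0 0 0 0; -1 0 0 0 0; -1 0 0 0 0; -1 0 0 0 0"}}

```text
clock: 40.33
eef_pos: [0.6589, -0.0651, 0.0721]
eef_rot: [0.207, 0.978, 0.0, 0.001]
force: [0.2, 1.2, 3.2]
finger_gap: 0.0126
```

```bash
python3 - <<'E'
from h import *
for n in("scene",): cv2.imwrite(f"pics/{n}25.png",imaging.grab_frame(n))
crop("pics/scene25.png",280,180,120,140,5,"pics/m2.png")
go(.659,-.0645,.072,66); print(r.observe()["wrist_torque"])
E
```

```text
clk 40.38 pos [ 0.6589 -0.0651  0.0721] jaw 66.1 gap 0.0126 F [0.1 2.  2.8] q6 -1.38
  toolx [-0.914  0.406 -0.001] MOVE 0.01 0.06 0.01 turn 0.1
[ 0.22802048 -0.08712536  0.00170454]
```

View pics/m2.png

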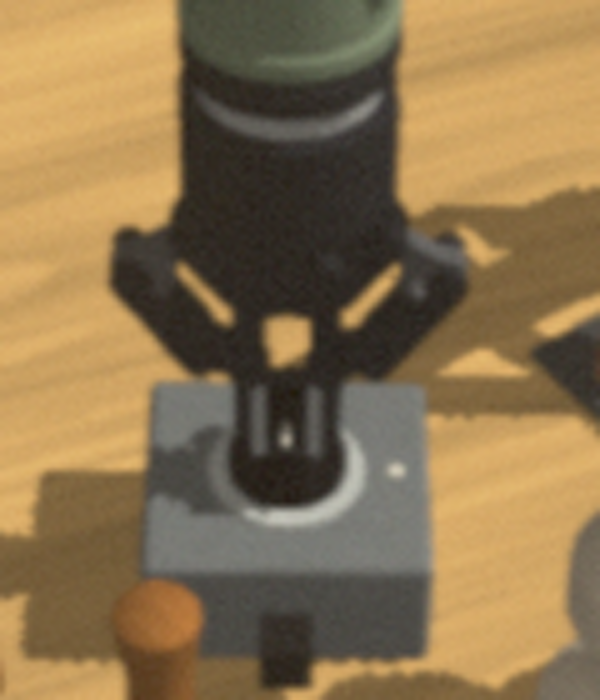

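Bar gripped squarely. Twist clockwise (positive turn) about 72°.

Emit:
{"op": "apply_moves", "data": {"commands": "-1 0 0 0 8; -1 0 0 0 16; -1 0 0 0 24; -1 0 0 0 32; -1 0 0 0 40"}}

```text
clock: 41.0
eef_pos: [0.6591, -0.0649, 0.0721]
eef_rot: [0.531, 0.847, 0.001, 0.001]
force: [1.3, 2.8, 3.4]
finger_gap: 0.0129
```

Emit:
{"op": "apply_moves", "data": {"commands": "-1 0 0 0 8; -1 0 0 0 15; -1 0 0 0 21; -1 0 0 0 26; -1 0 0 0 27"}}

```text
clock: 41.62
eef_pos: [0.6592, -0.0648, 0.0721]
eef_rot: [0.713, 0.701, 0.001, 0.001]
force: [2.7, 3.2, 2.9]
finger_gap: 0.0123
```

```bash
python3 - <<'E'
from h import *
go(.659,-.0645,.072,66); print(r.observe()["wrist_torque"])
E
```

```text
clk 41.62 pos [ 0.6592 -0.0648  0.0721] jaw -0.9 gap 0.0123 F [2.7 3.2 2.9] q6 -0.21
  toolx [0.016 1.    0.   ] MOVE 0.03 -0.02 0.01 turn -66.9
[ 0.4071411  -0.37425581  0.09577776]
```

Emit:
{"op": "apply_moves", "data": {"commands": "-1 0 0 0 1; -1 0 0 0 2; -1 0 0 0 3; -1 0 0 0 4; -1 0 0 0 4"}}

```text
clock: 42.25
eef_pos: [0.6592, -0.0649, 0.0721]
eef_rot: [0.736, 0.677, 0.001, 0.001]
force: [2.7, 4.0, 5.0]
finger_gap: 0.0124
```

```bash
python3 - <<'E'
from h import *
go(.659,-.0645,.072,66); print(r.observe()["wrist_torque"])
E
```

```text
clk 42.25 pos [ 0.6592 -0.0649  0.0721] jaw -4.8 gap 0.0124 F [2.7 4.  5. ] q6 -0.14
  toolx [0.084 0.996 0.   ] MOVE 0.03 -0.03 0.01 turn -70.8
[ 0.67333272 -0.55021834  0.66143653]
```

Torque jumped from 0.10 to 0.66 N·m: the stop is reached. A hair more, then release.

Emit:
{"op": "apply_moves", "data": {"commands": "-1 0 0 0 1; -1 0 0 0 1.5; -1 0 0 0 1.5; -1 0 0 0 1.5; -1 0 0 0 1.5"}}

```text
clock: 42.88
eef_pos: [0.6592, -0.0649, 0.0721]
eef_rot: [0.745, 0.667, 0.001, 0.001]
force: [3.6, 4.5, 5.3]
finger_gap: 0.0129
```

```bash
python3 - <<'E'
from h import *
imaging
cv2.imwrite("pics/scene26.png",imaging.grab_frame("scene"));crop("pics/scene26.png",280,180,120,140,5,"pics/m3.png")
go(.659,-.0645,.072,66); print(r.observe()["wrist_torque"])
E
```

```text
clk 42.92 pos [ 0.6592 -0.0649  0.0721] jaw -6.3 gap 0.0125 F [3.6 4.5 5.1] q6 -0.12
  toolx [ 0.11   0.994 -0.   ] MOVE 0.03 -0.03 0.01 turn -72.3
[ 0.64703464 -0.53371168  0.9120569 ]
```

View pics/m3.png

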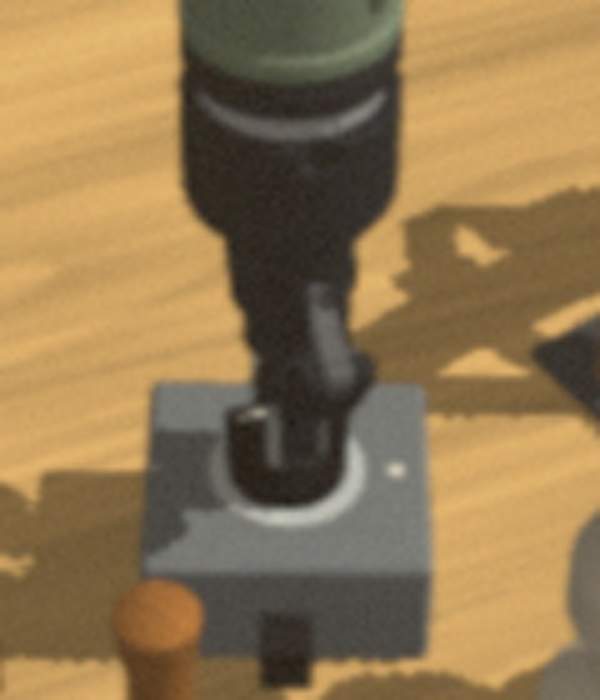

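Emit:
{"op": "apply_moves", "data": {"commands": "1 0 0 0 0; 1 0 0 0 0; 1 0 0 0 0; 1 0 0 0 0; 1 0 0 0 0"}}

```text
clock: 43.55
eef_pos: [0.6579, -0.0657, 0.0711]
eef_rot: [0.746, 0.666, -0.0, -0.0]
force: [-1.2, 0.5, -0.5]
finger_gap: 0.0854
```

Emit:
{"op": "apply_moves", "data": {"commands": "1 0 0 -2 0; 1 0 0 -5 0; 1 0 0 -8 0; 1 0 0 -12 0; 1 0 0 -16 0"}}

```text
clock: 44.18
eef_pos: [0.6584, -0.0653, 0.2344]
eef_rot: [0.746, 0.666, 0.0, 0.001]
force: [0.7, 0.2, -0.9]
finger_gap: 0.0855
```

Emit:
{"op": "apply_moves", "data": {"commands": "1 1 -4 0 0; 1 1 -9 0 0; 1 1 -14 0 0; 1 1 -18 0 0; 1 1 -18 0 0"}}

```text
clock: 44.8
eef_pos: [0.4783, -0.0346, 0.2325]
eef_rot: [0.746, 0.666, 0.0, 0.0]
force: [0.7, 0.1, 0.2]
finger_gap: 0.0856
```

```bash
python3 - <<'E'
from h import *
for n in("scene","top"): cv2.imwrite(f"pics/{n}27.png",imaging.grab_frame(n))
crop("pics/top27.png",250,130,220,160,3.6,"pics/n1.png")
go(.659,-.0645,.072,66)
E
```

```text
clk 44.90 pos [ 0.4814 -0.0354  0.2331] jaw -6.4 gap 0.0851 F [ 1.  -0.8  0.2] q6 -0.14
  toolx [ 0.112  0.994 -0.001] MOVE -0.89 17.91 16.18 turn -72.4
```

View pics/scene27.png

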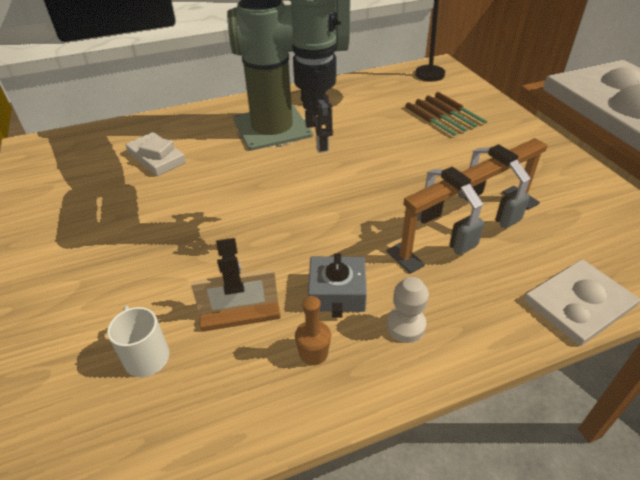

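View pics/top27.png

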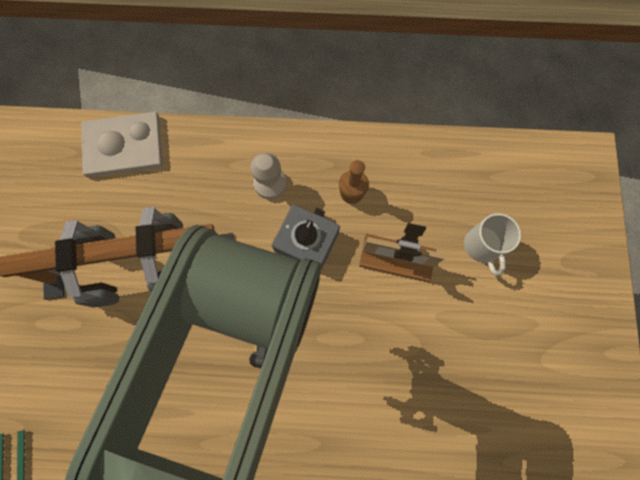

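The switch is back at rest: its mark is at (308,225) in the top view, as at the start. Both pairs hang squarely, with pads at (66,253) and (146,239). The clamp sits on the board at (403,240), and the bystanders haven't moved. Handing in.

```bash
python3 - <<'E'
from workcell import r
print(r.hand_in())
E
```

```text
the job is handed in; nothing more can be done
None
```

I finished the job and handed it in at about 45 s of the 210 s allowed; no verdict was reported.

- **Ear defenders:** Only two pairs were there. Both hang by the headband over the bar, one cup on either side. After both were hung, the far one was knocked about 40° askew. I regripped it, straightened it and set it back down.
- **Clamp:** It is on the top edge of the board, jaws on both faces. The scene view shows the front jaw on the board, and the top view shows the clamp spanning the edge. I could not see the rear pad's contact directly.
- **Switch:** I twisted it clockwise last. The wrist moment rose from 0.10 to 0.9 N·m at about 72° of tool turn, so it was at its stop. I released it there, and it sprang back to its starting angle.

In the last pictures everything was in place, the bust, mallet and mug had not moved, and the gripper was touching nothing. No check failed. The two cameras disagreed by up to 1 cm on the ear pads along the cup-to-cup direction; I used positions between the two, and the grasps and hanging worked with that.

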